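Weigh a heat sink on a beam scale with an arrest lever

ROBOT

A 6-joint arm with a two-finger parallel gripper is mounted at the origin on a cart in front of the work surface, level with it; the furniture and walls round the work are solid. World frame = base frame: x ahead of the robot, y to its left, z up, the work surface at z = 0. Lengths are in m, angles in rad, forces in N, time in s.
With the tool pointing down it reaches from about 0.25 to 0.775 m from the base axis. Payload 4 kg.
Tool frame: the origin (TCP) lies on the centre line of the jaws, within the pads' length; the fingertips stand 8 mm ahead of it and the grasp point (between the pads) lies 11 mm behind it; y points along the fingers, x is the direction in which the jaws open and shut, and the axes are right-handed (so a half turn about y gives the same grasp; the last joint's range is limited). The gripper opens to 94 mm and grips with 3 to 60 N. Pads are 16 mm wide; open, the fingers measure 119 mm over their backs; the gripper's body (75 mm by 177 mm) begins 78 mm behind the grasp point.
Start: joints at [1.069, 0.087, 1.371, -0, 1.684, -0.103], TCP at [0.214, 0.507, 0.214] pointing down, gripper open.
Joint ranges: [-3.1, 3.1], [-0.76, 2.03], [0.27, 2.55], [-1.08, 4.22], [0.17, 2.65], [-2.57, 2.57]. Speed limits (rad/s): [2.79, 2.79, 3.14, 3.14, 3.14, 3.14].

INTERFACE

Orientations are given as [roll, pitch, yaw] about the fixed x, y, z axes, in that order (R = Rz(yaw) Ry(pitch) Rx(roll)).
In Python, from bench import robot gives the robot as it stands.
- The arm moves only by the tool step_arm, never from a script. Its argument "commands" is a list of rows, each an object with "xyz": the shift along the world's x, y, z in m, a list of three; "twist": the turn, a rotation vector about the world's x, y, z in degrees, a list of three. In form: [{"xyz": [tx, ty, tz], "twist": [ax, ay, az]}, ...]. A call has 1 to 12 rows; each row is the pose to reach, as a shift and turn from the pose commanded when the call began; what a row does not reach only later rows make up. A row lasts 1/12 s, in which the tool goes at most 41.7 mm and 7.16 degrees, less where a joint would pass 70% of its speed; a pose out of reach is approached as far as the arm can. A call with a gripper value outside its range is refused whole. "fingers" is the closure in counts, from 0 (fully open) to 255 (shut), set as the call begins (left out, the last holds). The fingers move at their own pace and stop on an object; the grip force is fixed at half the most. Time passes only in rows, so rows that repeat a pose let the fingers close. It gives the time, the measured TCP pose, the force and the opening at its end, in the units of the state.
- robot.get_obs(): the state, without advancing time (a new reading comes with each control period).
- robot.snapshot(name): name is "scene" or "side" or "wrist"; returns (picture, depth): 420x560x3 uint8, red, green, blue; 420x560 float32, m along the optical axis (not along the pixel's ray), 0 where there is no reading.
- robot.camera_info(name): a dict with "fx", "fy", "cx", "cy" (pixels), "R" (3x3) and "t" (3): a world point X has camera coordinates R X + t. Camera axes: x right, y down, z forward; pixel columns grow to the right and rows downward; lengths in m; the calibration is good to about 2 mm. A picture is of the moment at which its call begins: read the wrist's pose just before it. camera_info takes no time and is no camera call; for the wrist camera it gives the pose at the moment of the call.
- robot.close_job(): hands the job in, once; it reports no verdict.
The state is a dict: "time": time; "joint_positions": joint angles; "qvel": joint speeds; "joint_torque": joint torques, N m; "tool_pos": TCP position; "ee_rot": TCP orientation; "wrist_force": force on the tool from outside, world axes, zero at the start; "wrist_torque": the same for the moment, N m; "width": finger opening in m.
Only numpy, scipy, OpenCV 4.12 (cv2) and the standard library are available. Lean on these libraries where they do the work, as an engineer would, in place of code of your own. Each camera call takes 0.05 s, during which the arm holds its last target.

TASK

Weigh the tallest heat sink, which stands on the sloped part rest: with the beam scale still arrested, set it down flat and centred on the small round pan and let go of it. Then swing the arrest lever all the way over to free the beam, let the loaded beam sink and come to rest on its own without touching the beam, the pan or the heat sink, and swing the lever all the way back so that the beam is arrested level again, with the heat sink still lying on the pan. Leave the other things on the table where they are.

Things in the scene. Friction and masses are not known exactly. Their poses are not given: they have to be found in the camera images.
- tall_sink_center (a point): Centre (half-way up) of the tallest heat sink: finned grey aluminium, 50 (x) x 60 (y) x 28 (z) mm, 65 to 130 g. Its z points out of the fins, away from its flat bottom. It starts on the part rest, leaning 30 degrees: its x (50 mm) level across the rest, its y along the slope, its fins up. Grip it across the 50 mm.
- part_rest: Fixed sloped part rest of aluminium, foot 150 x 75 mm, 8 mm thick; origin under the centre of the foot. A plate 36 mm wide, 130 mm long, 6 mm thick rises at 30 degrees along the rest's +x, with a 14 mm lip (as wide as the plate) at the low end, on which the heat sink leans. Its upper face is 78 mm above the table at the middle. The heat sink overhangs it 7 mm on each side.
- scale: Fixed beam scale, grey base plate 170 x 270 mm, 18 mm high; origin on the table below the beam's pivot. The beam, a 12 mm steel bar 300 mm long, lies along the scale's y, 100 mm up, pan at its +y end, counterweight (40 mm across) and an index plate (146 mm high) at its -y end. The lever stands in front (-x) of it. Two stops under the beam hold it level; they drop when the lever is swung over.
- pan (a point): Flat round steel pan on the beam, 64 mm diameter, 4 mm thick, no rim; this point is the centre of its upper face, z up, 124 mm above the table when level. It is fixed on the beam (tilts with it).
- beam (a joint): Angle of the beam in rad: 0 level, positive with the pan side down; limits +-0.16. The beam is sprung and damped: empty it stays about level, the heat sink draws it down 0.06 to 0.13 rad when it is free, and it comes to rest within 1.5 s.
- arrest_lever (a joint): Angle of the arrest lever in rad: 0 = beam arrested, lever leaning to the pan side (scale's own +y) 0.5 rad from upright; 1.0 = beam free, lever leaning 0.5 rad to the other side (-y). Stops at both ends; it stays where it is left, and takes about 2 N at the knob.
- lever_knob (a point): Centre of the lever's round black knob, 24 mm diameter, on a 7 mm steel rod. 80 mm from the lever's axle; it swings in the scale's y-z plane, 105 mm above the table at both ends of the swing and 115 mm when upright. Nothing higher than the base plate lies within 50 mm to either side of it or in front.
- lever_axle (a point): Point on the lever's turning axis (which runs along the scale's own x) in the plane in which the knob swings; 35 mm above the table.
- flat_sink: Bystander: flat heat sink 40 x 60 x 10 mm on the table, origin at the centre of its underside.
- square_sink: Bystander: square heat sink 45 x 45 x 18 mm on the table, origin at the centre of its underside.
- screwdriver: Bystander: small screwdriver 144 mm long, 17 mm thick, lying along its own x.
- marker: Bystander: marker pen 135 mm long, 16 mm thick, lying along its own x.
- tape: Bystander: tape roll 58 mm diameter, 19 mm high, lying flat.

How it is judged:
By the outcome, as a careful person would: the job done as asked, in the order asked, and still so for the second after the job is handed in, with the robot touching nothing.
It also fails if it takes over 61 s, if anything falls off the work surface, if the arm or the gripper's body presses on something with over 40 N, if the wrist force passes 120 N, or if a joint passes its speed limit or range.

## Working session

There is one attempt and no reset: what is moved stays moved. The work goes in short steps, Python scripts to look and compute and a tool call to move; the robot and the scene stay as the last step left them, time stands still between calls to the robot, and variables do not carry over. Pictures are saved under pics/ and viewed, and the job is handed in when it is done.

Besides the shell and the picture viewer there is one more tool, called after "Emit:" in YAML: its name, and indented under it one key for each argument. step_arm: Moves the arm, as the interface text tells. Its arguments: {"type":"object","properties":{"commands":{"type":"array"},"fingers":{"type":"number"}},"required":["commands"]}

```bash
mkdir -p pics; ls; python3 - <<'E'
from bench import robot
import cv2,numpy as np
print(robot.get_obs())
for n in ("scene","side","wrist"):
    p,d=robot.snapshot(n); cv2.imwrite(f"pics/{n}0.png",p[:,:,::-1]); np.savez(f"/tmp/{n}0.npz",p=p,d=d,**robot.camera_info(n)); print(n,robot.camera_info(n))
E
```

```text
pics
{'time': 0.0, 'joint_positions': array([ 1.06889165e+00,  8.78916469e-02,  1.37220948e+00, -3.98128930e-05,
        1.68359745e+00, -1.03115750e-01]), 'qvel': array([-9.25404131e-04,  1.60154695e-03,  8.13780329e-04,  1.27664393e-03,
        9.95711114e-05, -3.15955522e-04]), 'joint_torque': array([-5.21907768e-04, -3.40174413e+01, -3.02431905e+01,  7.18424516e-02,
        3.27953696e-02, -1.61905491e-04]), 'tool_pos': array([0.21333861, 0.5063718 , 0.2123615 ]), 'ee_rot': array([-1.57061892,  0.00209881,  1.17200315]), 'wrist_force': array([-0.33765843,  0.90220612,  0.39875557]), 'wrist_torque': array([-0.03098531,  0.02594469,  0.00125045]), 'width': 0.0940404801885033}
scene {'fx': 478.62022031371026, 'fy': 478.62022031371026, 'cx': 284.19038879106597, 'cy': 212.91895247354026, 'R': array([[ 0.87734904, -0.47974155, -0.01033018],
       [-0.33712189, -0.60092129, -0.72473612],
       [ 0.3414784 ,  0.63932906, -0.68894909]]), 't': array([-0.46356833,  0.29096801,  1.11631777])}
side {'fx': 410.20818745077264, 'fy': 410.20818745077264, 'cx': 283.81176633018714, 'cy': 204.09651118216598, 'R': array([[ 0.79405337, -0.60781976, -0.00586466],
       [-0.25910109, -0.32972933, -0.90782443],
       [ 0.54985987,  0.72238058, -0.41930945]]), 't': array([-0.41516129,  0.23295439,  0.79449358])}
wrist {'fx': 314.3117246493039, 'fy': 314.3117246493039, 'cx': 278.5738302577844, 'cy': 211.41547047088787, 'R': array([[ 0.38867936,  0.9213711 , -0.00190956],
       [ 0.88566788, -0.37304503,  0.27645942],
       [ 0.25400936, -0.10914531, -0.9610237 ]]), 't': array([-0.54914854, -0.02830164,  0.39279447])}
```

View pics/scene0.png

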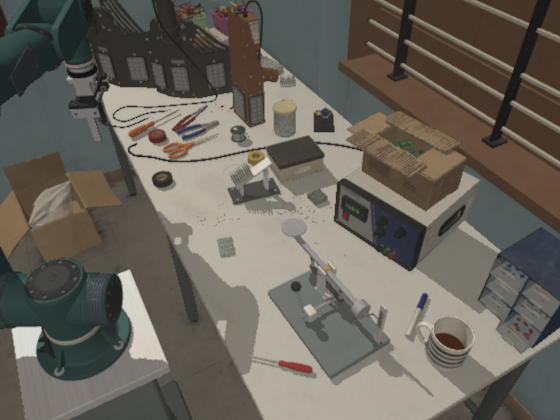

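View pics/side0.png

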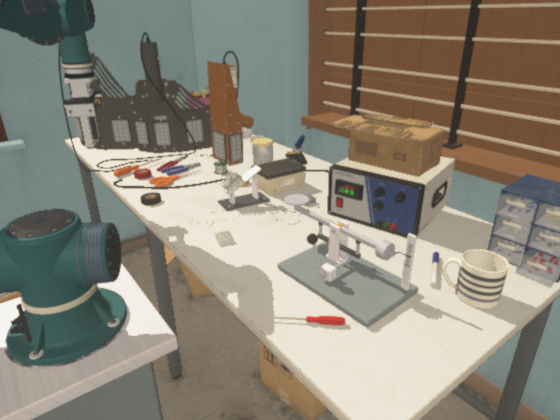

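View pics/wrist0.png

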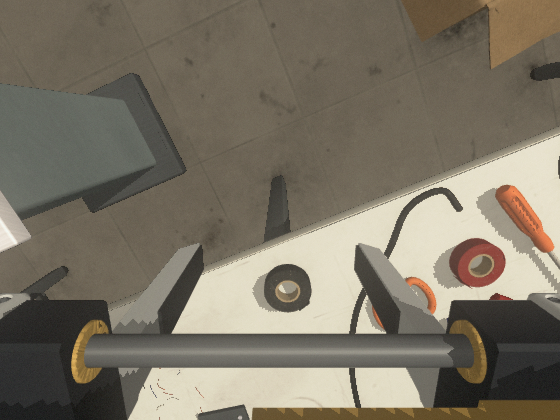

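The scene view shows the rest with the sink at about (245,178), the pan at (293,228), the knob at (296,286), the index plate at (382,318). I'll enlarge these areas and work out positions from depth.

```bash
cat > h.py <<'E'
import numpy as np,cv2
def load(n):
    z=np.load(f"/tmp/{n}.npz"); return z
def cloud(z):
    d=z['d'];v,u=np.indices(d.shape)
    C=np.stack([(u-z['cx'])/z['fx']*d,(v-z['cy'])/z['fy']*d,d],-1)
    W=(C-z['t'])@z['R']; W[d<=0]=np.nan; return W
E
python3 - <<'E'
from h import *
z=load('scene0');W=cloud(z);np.set_printoptions(precision=4,suppress=True)
for u,v in [(293,228),(296,286),(382,318),(326,270),(355,300),(270,292),(386,345),(245,195),(240,175),(260,165),(226,246),(295,366),(417,315),(256,157),(162,179),(309,311)]: print(u,v,W[v,u])
c=z['p'][140:300,200:350,::-1];cv2.imwrite('pics/crop1.png',cv2.resize(c,None,fx=3.7,fy=3.7,interpolation=cv2.INTER_CUBIC))
c=load('side0')['p'][150:310,200:430,::-1];cv2.imwrite('pics/crop2.png',cv2.resize(c,None,fx=3.4,fy=3.4,interpolation=cv2.INTER_CUBIC))
E
```

```text
293 228 [ 0.5373 -0.0321  0.1263]
296 286 [ 0.4587 -0.1851  0.115 ]
382 318 [ 0.5797 -0.3434  0.1073]
326 270 [ 0.5462 -0.1734  0.1072]
355 300 [ 0.5567 -0.2763  0.1064]
270 292 [ 0.4317 -0.1038  0.0163]
386 345 [ 0.5987 -0.3556  0.0019]
245 195 [0.5358 0.2627 0.0099]
240 175 [0.5288 0.2705 0.0854]
260 165 [0.5971 0.2745 0.0938]
226 246 [0.4017 0.1014 0.0051]
295 366 [ 0.3872 -0.3076  0.0175]
417 315 [ 0.7054 -0.3325  0.0153]
256 157 [0.6525 0.4241 0.0053]
162 179 [0.3369 0.4522 0.0174]
309 311 [ 0.4755 -0.2173  0.0475]
```

View pics/crop1.png

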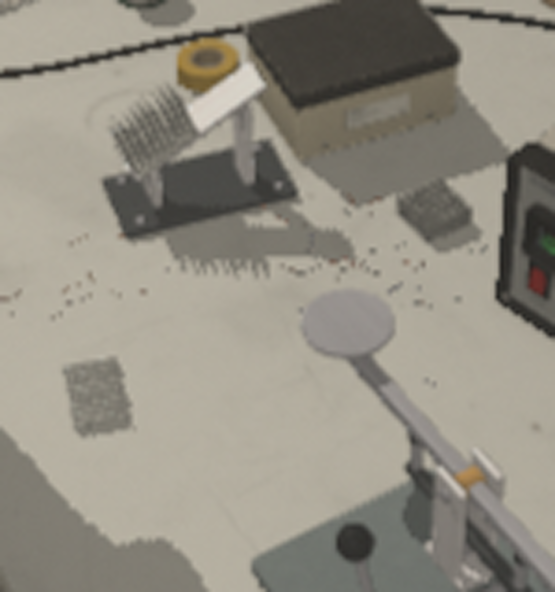

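View pics/crop2.png

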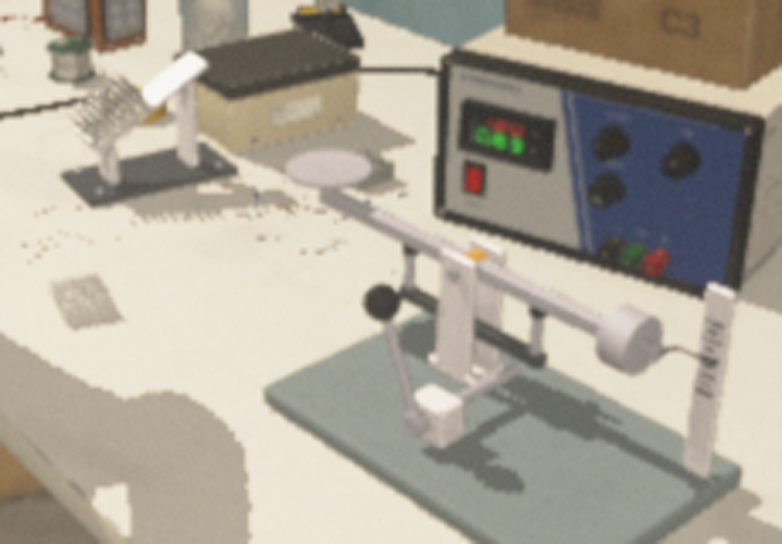

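The crops show the sink at the low (left) end of the rest with the slope rising to the right, the bare upper plate, the knob at the lever's pan side, and the pan free of the base. Next I'll fit the parts.

```bash
python3 - <<'E'
from h import *
np.set_printoptions(precision=4,suppress=True)
for n in ('scene0','side0'):
    z=load(n);W=cloud(z);p=z['p'].astype(int);x,y,zz=W[...,0],W[...,1],W[...,2]
    print(n)
    def comp(m,near):
        k,l=cv2.connectedComponents(m.astype(np.uint8)); q=np.linalg.norm(np.nan_to_num(W[...,:2],nan=9)-near,axis=-1); q[~m]=9
        return l==l.flat[q.argmin()]
    m=(abs(zz-.124)<.008)&(np.hypot(x-.54,y+.03)<.05)
    pts=W[m]; (c,r)=cv2.minEnclosingCircle(pts[:,:2].astype(np.float32)); print('pan',c,r,np.median(pts[:,2]),pts[:,:2].mean(0),(pts[:,:2].min(0)+pts[:,:2].max(0))/2,len(pts))
    # knob: dark pixels
    m=(p.sum(-1)<150)&(np.hypot(x-.46,y+.18)<.03)&(zz>.08)
    q=W[m]; A=np.c_[2*q,np.ones(len(q))]; s=np.linalg.lstsq(A,(q**2).sum(1),rcond=None)[0]; print('knob',s[:3],np.sqrt(s[3]+s[:3]@s[:3]),q.mean(0),len(q)); v,u=np.nonzero(m);print(u.mean(),v.mean(),u.min(),u.max(),v.min(),v.max())
    # foot
    m=(p.sum(-1)<330)&(abs(zz-.008)<.008)&(abs(x-.56)<.12)&(abs(y-.26)<.09)
    m=comp(m,[.56,.24]);q=W[m];print('foot',cv2.minAreaRect(q[:,:2].astype(np.float32)),len(q))
    # base plate
    m=(abs(zz-.018)<.006)&(abs(x-.53)<.2)&(abs(y+.22)<.2)&(p[...,0]<p[...,1]-5)
    m=comp(m,[.45,-.2]);q=W[m];print('base',cv2.minAreaRect(q[:,:2].astype(np.float32)),len(q))
    # beam
    m=(abs(zz-.106)<.004)&(x>.5)&(x<.62)&(y<-.08)&(y>-.30)
    q=W[m];vx=cv2.fitLine(q[:,:2].astype(np.float32),cv2.DIST_HUBER,0,.01,.01).ravel();print('beam',vx,np.degrees(np.arctan2(vx[1],vx[0])),len(q))
    # plate/sink
    m=(zz>.04)&(abs(x-.56)<.12)&(abs(y-.26)<.07)
    q=W[m];b=p[m].sum(-1);print('rest upper',len(q),q.min(0),q.max(0))
    m2=m&(p.min(-1)>170);q=W[m2];print('white',len(q),q.mean(0),cv2.minAreaRect(q[:,:2].astype(np.float32)),q.min(0),q.max(0))
    U,S,V=np.linalg.svd(q-q.mean(0));print(V[2])
E
```

```text
scene0
pan (0.5439545512199402, -0.025621555745601654) 0.03336556255817413 0.12422050971925892 [ 0.5426 -0.0271] [ 0.544  -0.0252] 379
knob [ 0.4592 -0.1815  0.1117] 0.009006189301772249 [ 0.4576 -0.1865  0.1124] 35
295.85714285714283 287.34285714285716 291 299 283 290
foot ((0.5699753761291504, 0.2730155885219574), (0.07888924330472946, 0.1482602208852768), 80.79349517822266) 720
base ((0.4391683042049408, -0.23933422565460205), (0.0, 0.0), 0.0) 1
beam [ 0.0516 -0.9987  0.5507 -0.1982] -87.04198 446
rest upper 769 [0.5042 0.2489 0.0402] [0.6798 0.3276 0.1105]
white 157 [0.5961 0.2718 0.0931] ((0.5674563050270081, 0.2783338725566864), (0.03849085792899132, 0.11657123267650604), 80.57198333740234) [0.5073 0.2503 0.0548] [0.6266 0.2932 0.1105]
[ 0.4688 -0.1195 -0.8752]
side0
pan (0.5436992645263672, -0.025513319298624992) 0.033694565296173096 0.12397286007952114 [ 0.5411 -0.0276] [ 0.5436 -0.0256] 234
knob [0. 0. 0.] 0.0 [nan nan nan] 0<stdin>:13: RuntimeWarning: Mean of empty slice.
  ret = um.true_divide(
  ret = ret.dtype.type(ret / rcount)
Traceback (most recent call last):
ValueError: zero-size array to reduction operation minimum which has no identity
```

```bash
cat >> h.py <<'E'
from scipy.spatial.transform import Rotation as Ro
def rot(rpy): return Ro.from_euler('xyz',rpy)
def plan(obs,pos,x,y):
    "shift and twist (deg) from obs to TCP pos with tool x,y axes"
    x=np.array(x,float);y=np.array(y,float);x/=np.linalg.norm(x);y/=np.linalg.norm(y)
    T=Ro.from_matrix(np.c_[x,y,np.cross(x,y)])
    r=(T*rot(obs['ee_rot']).inv()).as_rotvec(degrees=True)
    return np.round(pos-obs['tool_pos'],4),np.round(r,2)
E
python3 - <<'E'
from h import *
from bench import robot
z=load('wrist0');o=robot.get_obs()
c=-z['R'].T@z['t'];print('cam',c,'in tool',rot(o['ee_rot']).inv().apply(c-o['tool_pos']), 'fwd in tool',rot(o['ee_rot']).inv().apply(z['R'][2]))
a=np.radians(-9.3);u=np.array([np.cos(a),np.sin(a),0]);v=np.array([-u[1],u[0],0]);n=-.5*u+[0,0,.866]
C=np.array([.535,.279,.074])
for h in (.13,):
    P=C+n*h;print(P,plan(o,P,v,-n))
E
```

```text
cam [0.13873508 0.53828348 0.38426042] in tool [ 3.42469550e-05 -1.71656197e-01  8.11546293e-02] fwd in tool [-3.46667022e-04  9.60972889e-01 -2.76642343e-01]
[0.47085438 0.28950425 0.18658   ] (array([ 0.2575, -0.217 , -0.026 ]), array([ -8.24, -28.93,  13.26]))
```

Emit:
step_arm:
  commands:
    - {"xyz": [0.03,-0.025,0.0],"twist": [-1,-3,1.5]}
    - {"xyz": [0.06,-0.05,0.0],"twist": [-2,-7,3]}
    - {"xyz": [0.09,-0.075,0.0],"twist": [-3,-11,5]}
    - {"xyz": [0.12,-0.1,0.0],"twist": [-4,-14.5,6.6]}
    - {"xyz": [0.15,-0.125,0.0],"twist": [-5,-18,8]}
    - {"xyz": [0.18,-0.15,0.0],"twist": [-6,-22,10]}
    - {"xyz": [0.21,-0.175,0.0],"twist": [-7,-25,11.5]}
    - {"xyz": [0.24,-0.2,0.0],"twist": [-8,-28,13]}
    - {"xyz": [0.2575,-0.217,0.0],"twist": [-8.24,-28.93,13.26]}
    - {"xyz": [0.2575,-0.217,0.0],"twist": [-8.24,-28.93,13.26]}
    - {"xyz": [0.2575,-0.217,0.0],"twist": [-8.24,-28.93,13.26]}

```text
time: 1.07
tool_pos: [0.471, 0.2889, 0.2129]
ee_rot: [-2.093, -0.001, 1.407]
wrist_force: [0.4, -0.2, 1.3]
width: 0.0941
```

```bash
python3 - <<'E'
from bench import robot
import cv2,numpy as np
print(robot.get_obs())
n="wrist";ci=robot.camera_info(n)
p,d=robot.snapshot(n); cv2.imwrite(f"pics/{n}1.png",p[:,:,::-1]); np.savez(f"/tmp/{n}1.npz",p=p,d=d,**ci)
E
```

```text
{'time': 1.0667, 'joint_positions': array([ 0.67845977, -0.15330005,  1.69580838, -0.40121728,  1.25726795,
       -0.66931813]), 'qvel': array([ 0.03689215,  0.00731713, -0.01832715,  0.00598803,  0.00363939,
        0.00475375]), 'joint_torque': array([ -0.77635478, -24.69186544, -30.96251607,  -1.57840457,
        -1.22030329,  -0.05133245]), 'tool_pos': array([0.47100785, 0.28889035, 0.21287156]), 'ee_rot': array([-2.09317236e+00, -1.46393138e-03,  1.40681245e+00]), 'wrist_force': array([ 0.42718257, -0.21792507,  1.32147342]), 'wrist_torque': array([0.01246793, 0.12836739, 0.02098112]), 'width': 0.09407069338636}
```

View pics/wrist1.png

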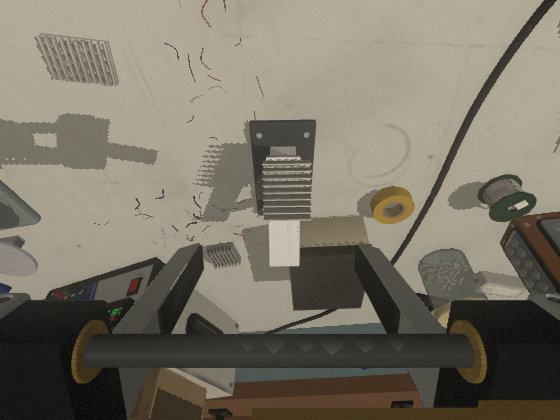

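The wrist view shows the sink squarely in line: fins running across, columns 262–312, rows 157–220, and the bare plate at columns 269–299, rows 220–265. Now a precise fit.

```bash
python3 - <<'E'
from h import *
np.set_printoptions(precision=4,suppress=True)
z=load('wrist1');W=cloud(z);p=z['p'].astype(int)
c=z['p'][110:280,230:340,::-1];cv2.imwrite('pics/crop3.png',cv2.resize(c,None,fx=4.5,fy=3.5,interpolation=cv2.INTER_CUBIC))
# plate
m=np.zeros(p.shape[:2],bool);m[223:264,272:297]=1;q=W[m];q=q[np.isfinite(q[:,0])]
cc=q.mean(0);U,S,V=np.linalg.svd(q-cc);nn=V[2]*np.sign(V[2][2]);print('plate n',nn,'tilt',np.degrees(np.arccos(nn[2])),'yaw',np.degrees(np.arctan2(-nn[1],-nn[0])),cc,S)
# depth profile along rows at several lines
def plane(u,v,h,N=nn,P=cc):
    ray=np.array([(u-z['cx'])/z['fx'],(v-z['cy'])/z['fy'],1])@z['R'];o=-z['R'].T@z['t']
    return o+ray*((P+N*h-o)@N)/(ray@N)
# plate edges by color gradient per row
g=cv2.GaussianBlur(z['p'],(0,0),.7).astype(float).sum(-1)
L=[];Rr=[]
for v in range(226,262):
    gr=np.gradient(g[v]); l=260+gr[260:276].argmax(); r=292+gr[292:310].argmin(); L.append(plane(l,v,0));Rr.append(plane(r,v,0))
for E in (L,Rr):
    E=np.array(E);k=np.polyfit(E[:,0],E[:,1],1);print('edge',k,np.degrees(np.arctan(k[0])),np.polyval(k,.57))
for r in (215,219,222,262,264,266,268,270):print(r,plane(284,r,0))
for v in (157,160,165,170,175,180,185,190,195,200,205,210,215):
    d=z['d'][v]; seg=(np.abs((W[v]-cc)@nn-.022)<.012); us=np.nonzero(seg[250:325])[0]+250
    print(v,us.min() if len(us) else 0,us.max() if len(us) else 0,W[v,us.min()] if len(us) else '',W[v,us.max()] if len(us) else '', np.round(((W[v,us]-cc)@nn).max(),4) if len(us) else '')
E
```

```text
plate n [-0.4928  0.0728  0.8671] tilt 29.88041832546792 yaw -8.399185317481066 [0.601  0.2738 0.0955] [0.4684 0.2664 0.0226]
edge [-0.1484  0.3453] -8.442520038788496 0.2606819273013753
edge [-0.1455  0.3788] -8.277312025923985 0.2958302197205513
215 [0.5719 0.2785 0.0785]
219 [0.5759 0.2779 0.0809]
222 [0.579  0.2774 0.0827]
262 [0.6213 0.2706 0.1073]
264 [0.6235 0.2702 0.1086]
266 [0.6257 0.2698 0.1099]
268 [0.6279 0.2695 0.1111]
270 [0.6302 0.2691 0.1124]
157 266 300 [0.5061 0.2702 0.0565] [0.5117 0.3047 0.0567] 0.0142
160 266 299 [0.5088 0.2697 0.058 ] [0.5138 0.3033 0.0587] 0.0153
165 262 265 [0.5036 0.2671 0.0725] [0.5048 0.2698 0.0715] 0.0276
170 262 311 [0.5113 0.2654 0.0704] [0.5161 0.3143 0.0746] 0.0269
175 273 310 [0.5238 0.2744 0.0651] [0.5291 0.3126 0.0664] 0.0136
180 0 0   
185 263 311 [0.5217 0.2647 0.0815] [0.5288 0.3125 0.0825] 0.0291
190 263 310 [0.5319 0.2625 0.0774] [0.5379 0.3109 0.0798] 0.0216
195 264 309 [0.5414 0.2616 0.0748] [0.5479 0.3091 0.0764] 0.0132
200 263 303 [0.5343 0.2625 0.0901] [0.5405 0.3027 0.0905] 0.0296
205 263 311 [0.5411 0.2611 0.0902] [0.5469 0.3102 0.0927] 0.0272
210 264 310 [0.5501 0.2603 0.0887] [0.5559 0.3084 0.0908] 0.0209
215 264 309 [0.5598 0.2583 0.0866] [0.566  0.3066 0.0884] 0.0147
```

View pics/crop3.png

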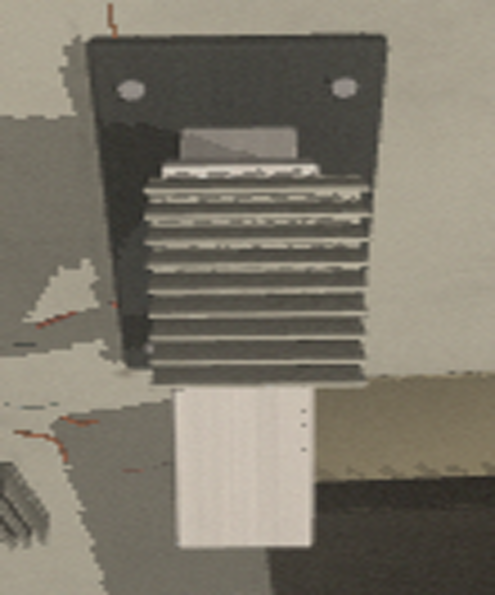

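```bash
python3 - <<'E'
from h import *
from bench import robot
np.set_printoptions(precision=4,suppress=True)
z=load('wrist1');o=robot.get_obs()
a=np.radians(-8.35);u=np.array([np.cos(a),np.sin(a),0]);v=np.array([-u[1],u[0],0]);n=-.5*u+[0,0,.866];t=.866*u+[0,0,.5]
M=np.array([.5701,.2783,.078])
def px(u_,v_,h):
    ray=np.array([(u_-z['cx'])/z['fx'],(v_-z['cy'])/z['fy'],1])@z['R'];q=-z['R'].T@z['t']
    X=q+ray*((M+n*h-q)@n)/(ray@n);return np.array([(X-M)@t,(X-M)@v])
for r,h in ((157,.014),(160.5,.014),(163,.028),(165,.028),(219,.028),(220,.028),(266,0)):print(r,h,px(284,r,h))
for r in (164,185,219):print(px(262,r,.028),px(312,r,.028))
C=M+.003*v-.029*t+.014*n;print('C',C)
for h in (.06,-.002):
    print(plan(o,C+n*h,v,-n))
E
```

```text
157 0.014 [-0.0644  0.0012]
160.5 0.014 [-0.0609  0.0011]
163 0.028 [-0.0601  0.001 ]
165 0.028 [-0.0581  0.001 ]
219 0.028 [-0.0024  0.0003]
220 0.028 [-0.0013  0.0003]
266 0 [ 0.0644 -0.0003]
[-0.0594 -0.0207] [-0.0587  0.0285]
[-0.0384 -0.0214] [-0.0377  0.0288]
[-0.0027 -0.0225] [-0.002   0.0292]
C [0.5388 0.2859 0.0756]
(array([ 0.0383,  0.0005, -0.0857]), array([-0.12, -0.03,  0.96]))
(array([ 0.0689, -0.004 , -0.1394]), array([-0.12, -0.03,  0.96]))
```

Emit:
step_arm:
  commands:
    - {"xyz": [0.019,0.0,-0.043],"twist": [-0.1,0,0.5]}
    - {"xyz": [0.037,0.001,-0.0865],"twist": [-0.12,0,0.96]}
    - {"xyz": [0.045,0.0,-0.1],"twist": [-0.12,0,0.96]}
    - {"xyz": [0.0525,-0.001,-0.1135],"twist": [-0.12,0,0.96]}
    - {"xyz": [0.06,-0.002,-0.127],"twist": [-0.12,0,0.96]}
    - {"xyz": [0.0675,-0.0033,-0.14],"twist": [-0.12,0,0.96]}
    - {"xyz": [0.0675,-0.0033,-0.14],"twist": [-0.12,0,0.96]}
    - {"xyz": [0.0675,-0.0033,-0.14],"twist": [-0.12,0,0.96]}

```text
time: 1.78
tool_pos: [0.5378, 0.2874, 0.0726]
ee_rot: [-2.093, 0.002, 1.427]
wrist_force: [-0.3, 0.6, -0.3]
width: 0.0938
```

```bash
cat > snap.py <<'E'
import sys
from bench import robot
import cv2,numpy as np
n,k=sys.argv[1:3];ci=robot.camera_info(n);o=robot.get_obs()
p,d=robot.snapshot(n); cv2.imwrite(f"pics/{n}{k}.png",p[:,:,::-1]); np.savez(f"/tmp/{n}{k}.npz",p=p,d=d,**ci)
print(o['time'],o['tool_pos'].round(4),o['ee_rot'].round(4),o['wrist_force'].round(2),o['width'])
E
python3 snap.py wrist 2; python3 snap.py side 2;python3 - <<'E'
import cv2
c=cv2.imread('pics/side2.png')[130:260,180:360];cv2.imwrite('pics/crop4.png',cv2.resize(c,None,fx=4,fy=4,interpolation=2))
E
```

```text
1.7833 [0.5378 0.2874 0.0726] [-2.093e+00  1.600e-03  1.427e+00] [-0.29  0.61 -0.29] 0.09375968139013474
1.8333 [0.5382 0.2877 0.0739] [-2.0948e+00  2.0000e-04  1.4273e+00] [-0.25 -1.03  0.31] 0.09398311435948563
```

View pics/wrist2.png

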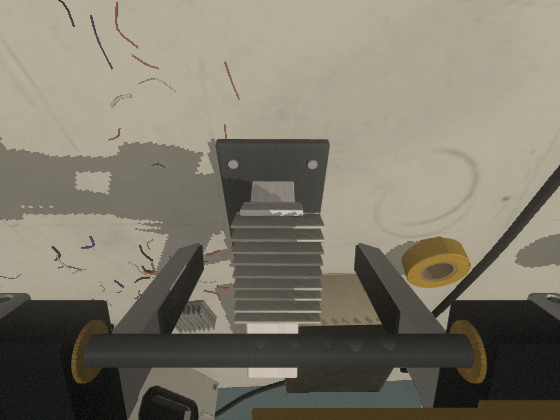

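View pics/crop4.png

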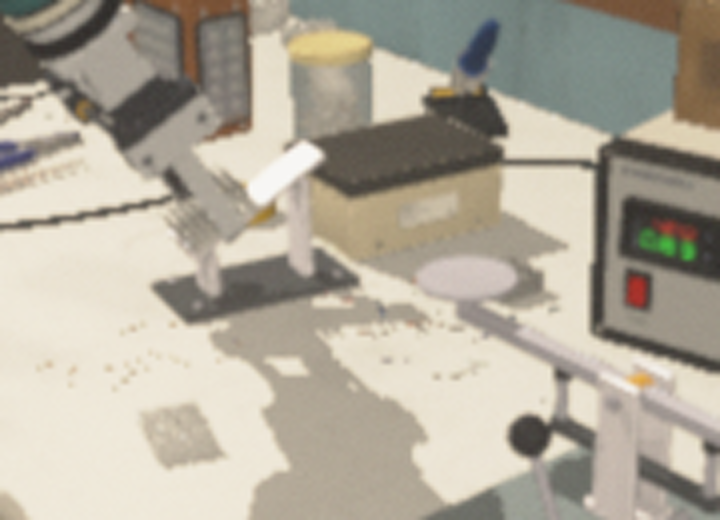

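The jaws straddle the sink: its columns 233–323 are centred on the image centre column 278.6. Closing now.

Emit:
step_arm:
  commands:
    - {"xyz": [0,0,0],"twist": [0,0,0]}
    - {"xyz": [0,0,0],"twist": [0,0,0]}
    - {"xyz": [0,0,0],"twist": [0,0,0]}
    - {"xyz": [0,0,0],"twist": [0,0,0]}
    - {"xyz": [0,0,0],"twist": [0,0,0]}
    - {"xyz": [0,0,0],"twist": [0,0,0]}
    - {"xyz": [0,0,0],"twist": [0,0,0]}
    - {"xyz": [0,0,0],"twist": [0,0,0]}
  fingers: 255

```text
time: 2.55
tool_pos: [0.5386, 0.2865, 0.0735]
ee_rot: [-2.095, 0.001, 1.426]
wrist_force: [-1.2, -0.3, 0.5]
width: 0.0496
```

Emit:
step_arm:
  commands:
    - {"xyz": [-0.005,0.0007,0.0087],"twist": [0,0,0]}
    - {"xyz": [-0.015,0.002,0.026],"twist": [0,0,0]}
    - {"xyz": [-0.03,0.004,0.052],"twist": [0,0,0]}
    - {"xyz": [-0.035,0.004,0.085],"twist": [0.8,5,0]}
    - {"xyz": [-0.035,0.0,0.115],"twist": [1.6,11,0]}
    - {"xyz": [-0.03,-0.02,0.14],"twist": [2.5,17,0]}
    - {"xyz": [-0.025,-0.05,0.155],"twist": [3.3,22.5,0]}
    - {"xyz": [-0.02,-0.085,0.156],"twist": [4,27,0]}
    - {"xyz": [-0.015,-0.12,0.1565],"twist": [4.36,29.7,0]}
    - {"xyz": [-0.012,-0.155,0.1565],"twist": [4.36,29.7,0]}
    - {"xyz": [-0.01,-0.19,0.1565],"twist": [4.36,29.7,0]}
    - {"xyz": [-0.005,-0.225,0.1565],"twist": [4.36,29.7,0]}

```text
time: 3.55
tool_pos: [0.5331, 0.0598, 0.2299]
ee_rot: [-1.57, 0.0, 1.426]
wrist_force: [1.4, 0.5, -0.8]
width: 0.0495
```

Emit:
step_arm:
  commands:
    - {"xyz": [0.003,-0.03,0],"twist": [0,0,0]}
    - {"xyz": [0.007,-0.06,0],"twist": [0,0,0]}
    - {"xyz": [0.0104,-0.08,0],"twist": [0,0,0]}
    - {"xyz": [0.0104,-0.087,0],"twist": [0,0,0]}
    - {"xyz": [0.0104,-0.087,0],"twist": [0,0,0]}
    - {"xyz": [0.0104,-0.087,0],"twist": [0,0,0]}
    - {"xyz": [0.0104,-0.087,0],"twist": [0,0,0]}

```text
time: 4.13
tool_pos: [0.5437, -0.024, 0.23]
ee_rot: [-1.571, -0.001, 1.428]
wrist_force: [0.1, -0.1, -2.0]
width: 0.0496
```

```bash

python3 snap.py wrist 3; python3 snap.py side 3; python3 snap.py scene 3;python3 - <<'E'
import cv2
c=cv2.imread('pics/side3.png')[100:260,230:380];cv2.imwrite('pics/crop5.png',cv2.resize(c,None,fx=4,fy=3.7,interpolation=2))
E
```

```text
4.1333 [ 0.5437 -0.024   0.23  ] [-1.5707e+00 -8.0000e-04  1.4278e+00] [ 0.09 -0.07 -1.98] 0.04955473687146736
4.1833 [ 0.5438 -0.0239  0.2301] [-1.5709e+00 -7.0000e-04  1.4282e+00] [-0.1  -0.79 -0.88] 0.04998575055973898
4.2333 [ 0.5439 -0.024   0.2301] [-1.5710e+00 -5.0000e-04  1.4283e+00] [-0.8  -0.57 -1.44] 0.049866235277004796
```

View pics/wrist3.png

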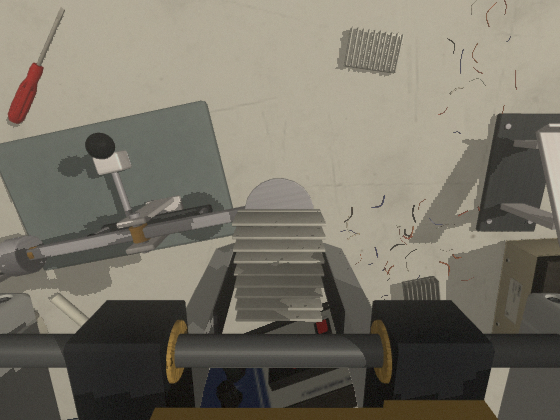

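View pics/crop5.png

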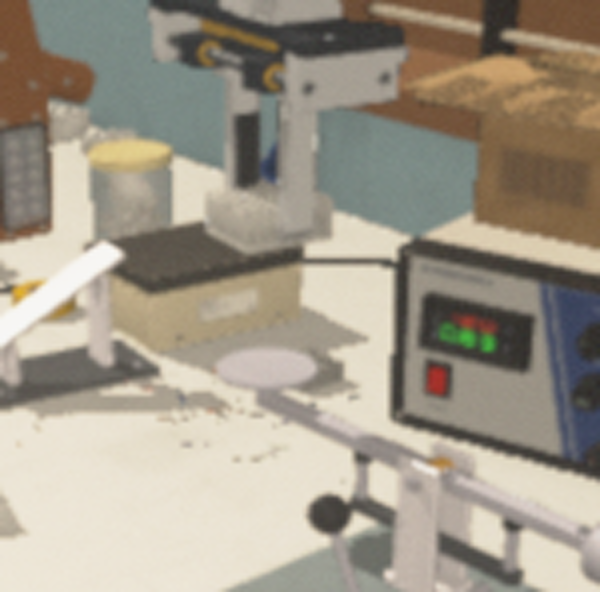

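View pics/scene3.png

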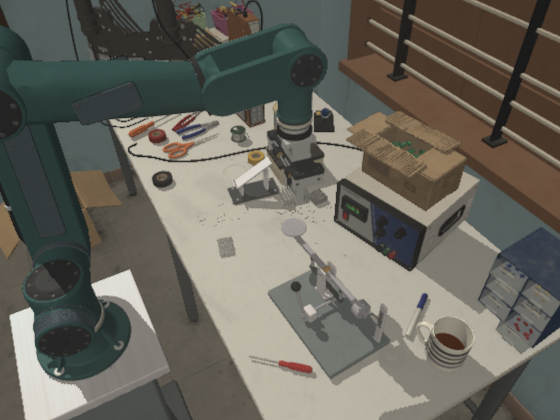

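```bash
python3 - <<'E'
from h import *
np.set_printoptions(precision=4,suppress=True)
z=load('wrist3');W=cloud(z);p=z['p'].astype(int)
def at(u,v,h):
    ray=np.array([(u-z['cx'])/z['fx'],(v-z['cy'])/z['fy'],1])@z['R'];q=-z['R'].T@z['t'];return q+ray*(h-q[2])/ray[2]
print('fin near',at(278,209,.246),'far top',at(279,321,.246),'cloud',W[209:213,278],W[318:322,279])
for r in (209,321):print(at(231,r,.246),at(325,r,.246))
print('pan front',at(279,178,.124),W[180,279])
m=(abs(W[...,2]-.124)<.004)&(np.hypot(W[...,0]-.544,W[...,1]+.0255)<.05);m[205:]=0
e=[]
for u in range(250,308):
    v=np.nonzero(m[:,u])[0]
    if len(v): e.append(at(u,v.min()-.5,.124)[:2])
e=np.array(e);A=np.c_[2*e,np.ones(len(e))]
s=np.linalg.lstsq(A,(e**2).sum(1),rcond=None)[0];print('pan circ',s[:2],np.sqrt(s[2]+s[:2]@s[:2]))
from scipy.optimize import least_squares
print(least_squares(lambda c:np.hypot(*(e-c).T)-.032,[.544,-.025]).x)
m=(p.sum(-1)<160)&(np.hypot(W[...,0]-.46,W[...,1]+.185)<.03)&(W[...,2]>.07);v,u=np.nonzero(m);print('knob px',u.min(),u.max(),v.min(),v.max(),at((u.min()+u.max())/2,(v.min()+v.max())/2,.105),W[m].mean(0),W[m].max(0))
for (a,b) in ((0,145),(205,101),(232,207)):print('base',at(a,b,.018))
for (a,b) in ((36,262),(240,219)): print('beam',W[b,a])
# foot of lever, white
print(W[160,112],W[205,125])
E
```

```text
fin near [ 0.5065 -0.0189  0.246 ] far top [ 0.5725 -0.0279  0.246 ] cloud [[ 0.514  -0.02    0.2187]
 [ 0.5142 -0.0201  0.2203]
 [ 0.5144 -0.0201  0.2217]
 [ 0.5148 -0.0202  0.2225]] [[ 0.5718 -0.0278  0.2442]
 [ 0.5726 -0.0279  0.244 ]
 [ 0.5729 -0.028   0.2444]
 [ 0.7388 -0.0513  0.0086]]
[ 0.503  -0.0429  0.246 ] [0.5099 0.005  0.246 ]
[ 0.5686 -0.0551  0.246 ] [ 0.5763 -0.0018  0.246 ]
pan front [ 0.5119 -0.0189  0.124 ] [ 0.5138 -0.0192  0.1236]
pan circ [ 0.5423 -0.0237] 0.031000962557324326
[ 0.5435 -0.0238]
knob px 86 114 133 157 [ 0.461  -0.1789  0.105 ] [ 0.4614 -0.1737  0.1149] [ 0.4725 -0.1654  0.1209]
base [ 0.4432 -0.3461  0.018 ]
base [ 0.4294 -0.093   0.018 ]
base [ 0.5586 -0.0855  0.018 ]
beam [ 0.5679 -0.2846  0.0992]
beam [ 0.5112 -0.0405  0.2384]
[ 0.4785 -0.2042  0.0448] [ 0.5326 -0.2071  0.0395]
```

The sink sits flat in the hand. Its front bottom edge is at row 209 (z≈0.219) and the far fin at row 321, so its centre is on the TCP within 1 mm. The pan is at about (0.5437,-0.0245). Straight down from here.

Emit:
step_arm:
  commands:
    - {"xyz": [0,-0.0005,-0.025],"twist": [0,0,0]}
    - {"xyz": [0,-0.0005,-0.05],"twist": [0,0,0]}
    - {"xyz": [0,-0.0005,-0.07],"twist": [0,0,0]}
    - {"xyz": [0,-0.0005,-0.082],"twist": [0,0,0]}
    - {"xyz": [0,-0.0005,-0.088],"twist": [0,0,0]}
    - {"xyz": [0,-0.0005,-0.091],"twist": [0,0,0]}
    - {"xyz": [0,-0.0005,-0.091],"twist": [0,0,0]}
    - {"xyz": [0,-0.0005,-0.091],"twist": [0,0,0]}

```text
time: 4.95
tool_pos: [0.5448, -0.0259, 0.1404]
ee_rot: [-1.573, 0.0, 1.426]
wrist_force: [-0.8, -0.0, -0.7]
width: 0.0498
```

```bash

python3 snap.py wrist 4; python3 snap.py side 4;python3 - <<'E'
import cv2
c=cv2.imread('pics/side4.png')[150:230,260:350];cv2.imwrite('pics/crop6.png',cv2.resize(c,None,fx=7,fy=7,interpolation=2))
E
```

```text
4.95 [ 0.5448 -0.0259  0.1404] [-1.5733  0.      1.4264] [-0.8  -0.03 -0.7 ] 0.04984788569879444
5.0 [ 0.5449 -0.026   0.1406] [-1.5738  0.      1.4263] [ 0.15 -0.48 -0.45] 0.0496204020176584
```

View pics/wrist4.png

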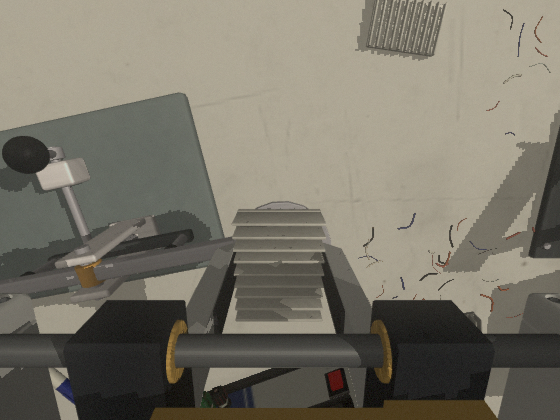

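View pics/crop6.png

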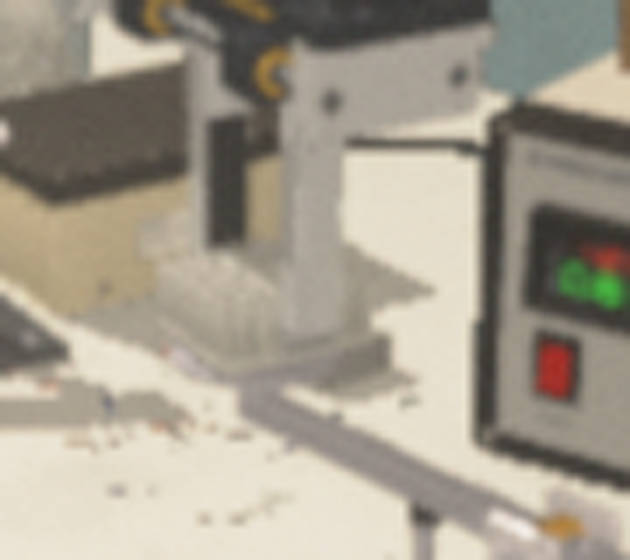

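```bash
python3 - <<'E'
from h import *
from scipy.optimize import least_squares
np.set_printoptions(precision=4,suppress=True)
z=load('wrist4');W=cloud(z)
def at(u,v,h):
    ray=np.array([(u-z['cx'])/z['fx'],(v-z['cy'])/z['fy'],1])@z['R'];q=-z['R'].T@z['t'];return q+ray*(h-q[2])/ray[2]
e=[]
for u in range(252,312):
    col=W[190:215,u,2]; v=np.nonzero((abs(col-.124)<.006))[0]
    if len(v): e.append(at(u,190+v.min()-.5,.124)[:2]); 
e=np.array(e);print(len(e),e[::8])
c=least_squares(lambda c:np.hypot(*(e-c).T)-.032,[.544,-.025],loss='huber',f_scale=.0005);print('pan',c.x,abs(c.fun).mean())
print('sink front',W[207:215,279],'back',W[315:323,279])
for r in (210,): 
    us=np.nonzero(abs(W[r,:,2]-.13)<.012)[0];print(us.min(),us.max(),W[r,us.min()],W[r,us.max()])
E
```

```text
59 [[ 0.5138 -0.038 ]
 [ 0.5126 -0.0328]
 [ 0.5115 -0.0276]
 [ 0.5115 -0.0227]
 [ 0.5116 -0.0177]
 [ 0.513  -0.0129]
 [ 0.5156 -0.0082]
 [ 0.5188 -0.0037]]
pan [ 0.5433 -0.0237] 0.00021989513008315996
sink front [[ 0.5154 -0.0213  0.1237]
 [ 0.5159 -0.0214  0.1242]
 [ 0.5152 -0.0213  0.1289]
 [ 0.5152 -0.0213  0.131 ]
 [ 0.5157 -0.0214  0.1313]
 [ 0.5158 -0.0214  0.1331]
 [ 0.5156 -0.0214  0.1359]
 [ 0.5158 -0.0214  0.1373]] back [[ 0.5733 -0.0298  0.1509]
 [ 0.5719 -0.0296  0.154 ]
 [ 0.5722 -0.0296  0.1545]
 [ 0.5725 -0.0297  0.155 ]
 [ 0.5728 -0.0297  0.1555]
 [ 0.5737 -0.0299  0.1552]
 [ 0.6833 -0.0456  0.0004]
 [ 0.6847 -0.0458  0.0003]]
238 319 [ 0.5117 -0.0456  0.1307] [0.5184 0.0023 0.1318]
```

Emit:
step_arm:
  commands:
    - {"xyz": [-0.001,0.0018,0],"twist": [0,0,0]}
    - {"xyz": [-0.001,0.0018,-0.0015],"twist": [0,0,0]}
    - {"xyz": [-0.001,0.0018,-0.003],"twist": [0,0,0]}
    - {"xyz": [-0.001,0.0018,-0.0035],"twist": [0,0,0]}
    - {"xyz": [-0.001,0.0018,-0.0035],"twist": [0,0,0]}

```text
time: 5.47
tool_pos: [0.543, -0.0241, 0.1354]
ee_rot: [-1.571, -0.0, 1.426]
wrist_force: [-0.0, 0.1, -0.5]
width: 0.05
```

Emit:
step_arm:
  commands:
    - {"xyz": [0,0,-0.0005],"twist": [0,0,0]}
    - {"xyz": [0,0,-0.001],"twist": [0,0,0]}
    - {"xyz": [0,0,-0.001],"twist": [0,0,0]}

```text
time: 5.72
tool_pos: [0.543, -0.024, 0.1348]
ee_rot: [-1.571, -0.0, 1.426]
wrist_force: [-1.6, 0.4, 0.7]
width: 0.0497
```

```bash

python3 snap.py wrist 5;python3 - <<'E'
from h import *
np.set_printoptions(precision=4,suppress=True)
z=load('wrist5');W=cloud(z)
print(W[204:214,279])
E
```

```text
5.7167 [ 0.543  -0.024   0.1348] [-1.5711e+00 -3.0000e-04  1.4263e+00] [-1.57  0.38  0.69] 0.04967258635852862
[[ 0.5422 -0.0234  0.0007]
 [ 0.5434 -0.0236 -0.    ]
 [ 0.5125 -0.0193  0.1196]
 [ 0.5128 -0.0193  0.1208]
 [ 0.5133 -0.0194  0.1215]
 [ 0.5134 -0.0194  0.1234]
 [ 0.5135 -0.0194  0.1253]
 [ 0.5138 -0.0194  0.1264]
 [ 0.5137 -0.0194  0.1287]
 [ 0.5137 -0.0194  0.131 ]]
```

Emit:
step_arm:
  commands:
    - {"xyz": [0,0,-0.0005],"twist": [0,0,0]}
    - {"xyz": [0,0,-0.0005],"twist": [0,0,0]}

```text
time: 5.93
tool_pos: [0.543, -0.0239, 0.1344]
ee_rot: [-1.571, -0.0, 1.426]
wrist_force: [-1.9, 1.2, 2.2]
width: 0.0497
```

Emit:
step_arm:
  commands:
    - {"xyz": [0,0,-0.0005],"twist": [0,0,0]}
    - {"xyz": [0,0,-0.0005],"twist": [0,0,0]}

```text
time: 6.1
tool_pos: [0.543, -0.0239, 0.134]
ee_rot: [-1.571, -0.001, 1.426]
wrist_force: [-2.0, 1.8, 3.7]
width: 0.0503
```

Force steps confirm contact with the pan. Releasing.

Emit:
step_arm:
  commands:
    - {"xyz": [0,0,0],"twist": [0,0,0]}
    - {"xyz": [0,0,0],"twist": [0,0,0]}
    - {"xyz": [0,0,0],"twist": [0,0,0]}
    - {"xyz": [0,0,0],"twist": [0,0,0]}
    - {"xyz": [0,0,0],"twist": [0,0,0]}
    - {"xyz": [0,0,0],"twist": [0,0,0]}
  fingers: 0

```text
time: 6.6
tool_pos: [0.543, -0.0243, 0.1333]
ee_rot: [-1.571, 0.0, 1.426]
wrist_force: [0.6, 0.4, 0.5]
width: 0.0859
```

Emit:
step_arm:
  commands:
    - {"xyz": [0,0,0.015],"twist": [0,0,0]}
    - {"xyz": [0,0,0.04],"twist": [0,0,0]}
    - {"xyz": [0,0,0.075],"twist": [0,0,0]}
    - {"xyz": [0,0,0.1],"twist": [0,0,0]}
    - {"xyz": [0,0,0.12],"twist": [0,0,0]}
    - {"xyz": [0,0,0.12],"twist": [0,0,0]}

```text
time: 7.1
tool_pos: [0.5451, -0.0245, 0.2592]
ee_rot: [-1.581, 0.0, 1.426]
wrist_force: [-0.2, -0.4, 0.0]
width: 0.0937
```

```bash

python3 snap.py wrist 6;python3 snap.py side 6;python3 - <<'E'
import cv2
c=cv2.imread('pics/side6.png')[170:300,260:420];cv2.imwrite('pics/crop7.png',cv2.resize(c,None,fx=4.6,fy=4.6,interpolation=2))
E
```

```text
7.1 [ 0.5451 -0.0245  0.2592] [-1.5812e+00  1.0000e-04  1.4262e+00] [-0.22 -0.42  0.02] 0.09373807478238329
7.15 [ 0.5442 -0.0244  0.2562] [-1.5769  0.      1.4262] [-0.57  0.28 -1.08] 0.09381359987954338
```

View pics/wrist6.png

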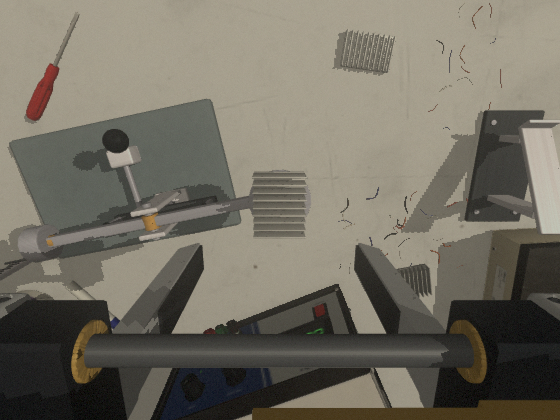

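View pics/crop7.png

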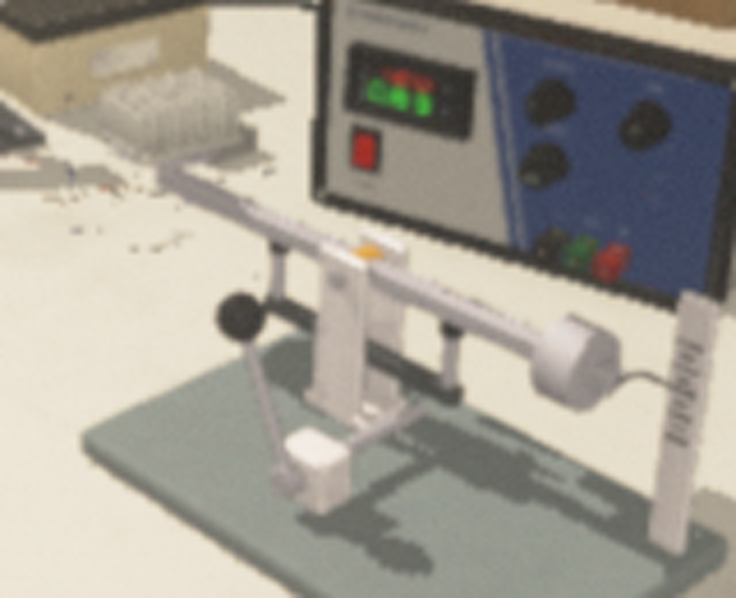

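```bash
python3 snap.py wrist 7; python3 - <<'E'
from h import *
from scipy.optimize import least_squares
from bench import robot
np.set_printoptions(precision=4,suppress=True)
z=load('wrist7');W=cloud(z);p=z['p'].astype(int)
def at(u,v,h):
    ray=np.array([(u-z['cx'])/z['fx'],(v-z['cy'])/z['fy'],1])@z['R'];q=-z['R'].T@z['t'];return q+ray*(h-q[2])/ray[2]
m=(W[...,2]>.135)&(W[...,2]<.165)&(np.hypot(W[...,0]-.544,W[...,1]+.024)<.06);m[260:]=0
q=W[m];print('sink top',cv2.minAreaRect(q[:,:2].astype(np.float32)),np.percentile(q[:,2],[5,50,95]))
R=np.median(q[q[:,2]>.149][:,2]);print(R)
m=(p.sum(-1)<160)&(np.hypot(W[...,0]-.46,W[...,1]+.18)<.03)&(W[...,2]>.06)
k,l,st,ce=cv2.connectedComponentsWithStats(m.astype(np.uint8));i=1+st[1:,4].argmax();print('knob',st[i],ce[i],at(*ce[i],.105),at(*ce[i],.11))
pts=W[l==i];s=least_squares(lambda c:np.linalg.norm(pts-c,axis=1)-.012,pts.mean(0)-[0,0,.01],loss='huber',f_scale=.001);print(s.x,abs(s.fun).mean())
m=(abs(W[...,2]-.018)<.005)&(p[...,1]>p[...,0]+6)&(W[...,0]<.7);q=W[m];print('base',cv2.minAreaRect(q[:,:2].astype(np.float32)),len(q))
m=(abs(W[...,2]-.105)<.006)&(W[...,1]<-.07)&(W[...,1]>-.29)&(W[...,0]>.52);q=W[m];f=cv2.fitLine(q[:,:2].astype(np.float32),cv2.DIST_HUBER,0,.01,.01).ravel();print('beam',f,len(q))
o=robot.get_obs();a=np.radians(3.1)
print(plan(o,np.array([.461,-.18,.22]),[-np.sin(a),np.cos(a),0],[0,0,-1]))
E
```

```text
7.2 [ 0.5433 -0.0242  0.2536] [-1.5723  0.      1.4262] [ 0.39 -0.72 -1.16] 0.09375091456131782
sink top ((0.5431122779846191, -0.02382766827940941), (0.04998421669006348, 0.06004554033279419), 81.29705810546875) [0.1359 0.1454 0.1503]
0.14978749217036172
knob [100 133  27  23 496] [113.0786 144.125 ] [ 0.4613 -0.1792  0.105 ] [ 0.4613 -0.1766  0.11  ]
[ 0.4617 -0.1778  0.1075] 0.00045201809326358294
base ((0.49591779708862305, -0.2236560583114624), (0.10623688995838165, 0.2667941749095917), 5.894702911376953) 92
beam [ 0.0206 -0.9998  0.5521 -0.2172] 3364
(array([-0.0816, -0.1559, -0.032 ]), array([-0.01, -0.1 , 11.39]))
```

The sink is centred on the pan within 1 mm, as measured at (0.5431,-0.0238). The knob is at (0.4615,-0.179,0.105). I'll straddle it with the part-open jaws.

Emit:
step_arm:
  commands:
    - {"xyz": [-0.02,-0.03,0],"twist": [0,0,3]}
    - {"xyz": [-0.04,-0.06,0],"twist": [0,0,6]}
    - {"xyz": [-0.06,-0.095,0],"twist": [0,0,9]}
    - {"xyz": [-0.075,-0.13,0],"twist": [0,0,10.8]}
    - {"xyz": [-0.0818,-0.15,-0.01],"twist": [0,0,10.8]}
    - {"xyz": [-0.0818,-0.155,-0.033],"twist": [0,0,10.8]}
    - {"xyz": [-0.0818,-0.155,-0.06],"twist": [0,0,10.8]}
    - {"xyz": [-0.0818,-0.155,-0.08],"twist": [0,0,10.8]}
    - {"xyz": [-0.0818,-0.155,-0.08],"twist": [0,0,10.8]}
    - {"xyz": [-0.0818,-0.155,-0.08],"twist": [0,0,10.8]}
  fingers: 152

```text
time: 8.08
tool_pos: [0.4595, -0.1784, 0.1704]
ee_rot: [-1.565, -0.003, 1.615]
wrist_force: [-0.7, 0.1, -0.4]
width: 0.038
```

```bash
python3 snap.py wrist 8; python3 snap.py side 8
```

```text
8.0833 [ 0.4595 -0.1784  0.1704] [-1.5653 -0.0034  1.6145] [-0.72  0.13 -0.41] 0.03800839277090289
8.1333 [ 0.4607 -0.1788  0.1726] [-1.5689e+00 -1.2000e-03  1.6148e+00] [0.01 0.5  0.79] 0.03805120286016365
```

View pics/wrist8.png

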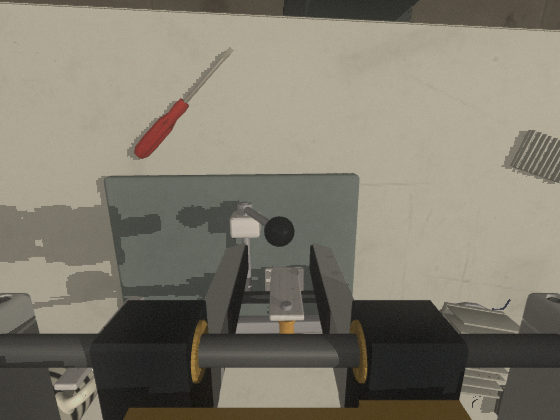

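View pics/side8.png

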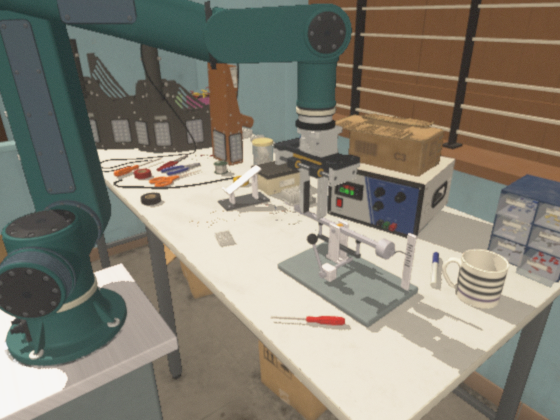

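The knob at (279,231) lies centred between the fingers, and the base's edge is square to the jaws. Going down around it.

Emit:
step_arm:
  commands:
    - {"xyz": [0.0005,0,-0.025],"twist": [0,0,0]}
    - {"xyz": [0.0005,0,-0.045],"twist": [0,0,0]}
    - {"xyz": [0.0005,0,-0.06],"twist": [0,0,0]}
    - {"xyz": [0.0005,0,-0.068],"twist": [0,0,0]}
    - {"xyz": [0.0005,0,-0.068],"twist": [0,0,0]}
    - {"xyz": [0.0005,0,-0.068],"twist": [0,0,0]}

```text
time: 8.68
tool_pos: [0.4624, -0.1794, 0.1067]
ee_rot: [-1.572, 0.001, 1.615]
wrist_force: [-1.2, -0.1, -0.2]
width: 0.038
```

```bash
python3 snap.py wrist 9; python3 snap.py side 9;python3 - <<'E'
import cv2
c=cv2.imread('pics/side9.png')[170:300,260:420];cv2.imwrite('pics/crop9.png',cv2.resize(c,None,fx=4.6,fy=4.6,interpolation=2))
E
```

```text
8.6833 [ 0.4624 -0.1794  0.1067] [-1.5725e+00  8.0000e-04  1.6150e+00] [-1.24 -0.1  -0.21] 0.03802582582972552
8.7333 [ 0.4627 -0.1796  0.1072] [-1.5734e+00  1.4000e-03  1.6149e+00] [-0.4   0.3  -0.19] 0.03779304363036418
```

View pics/wrist9.png

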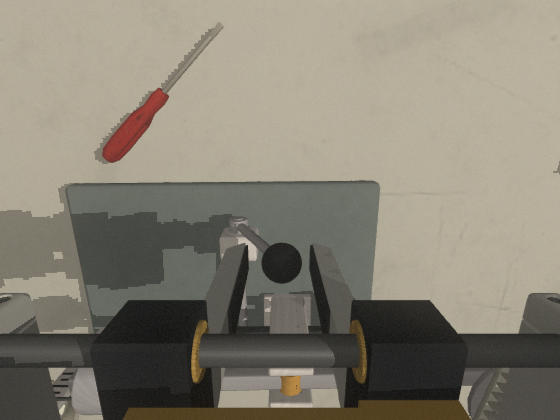

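View pics/crop9.png

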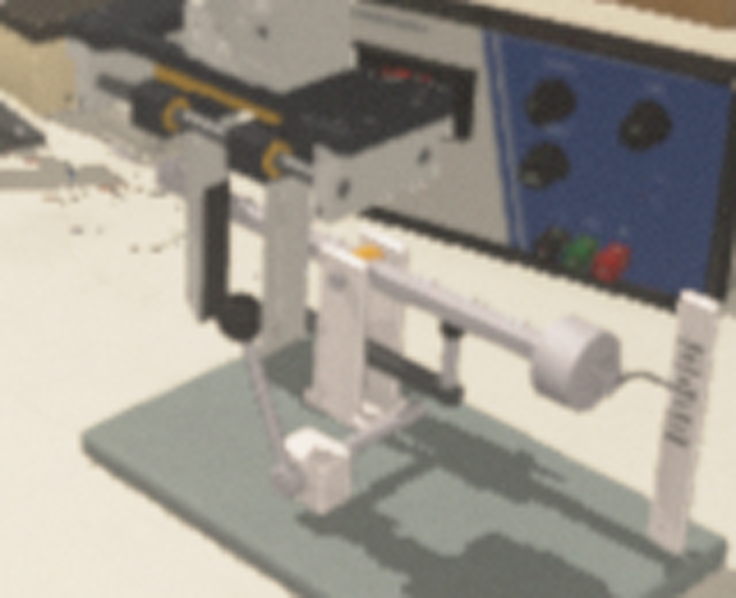

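Cage is right: knob at (281,263) between the pads. Swinging the lever over.

Emit:
step_arm:
  commands:
    - {"xyz": [0,-0.006,-0.001],"twist": [0,0,0]}
    - {"xyz": [0.0005,-0.012,-0.001],"twist": [0,0,0]}
    - {"xyz": [0.001,-0.018,0],"twist": [0,0,0]}
    - {"xyz": [0.001,-0.025,0.001],"twist": [0,0,0]}
    - {"xyz": [0.0015,-0.032,0.002],"twist": [0,0,0]}
    - {"xyz": [0.002,-0.039,0.002],"twist": [0,0,0]}
    - {"xyz": [0.002,-0.046,0.002],"twist": [0,0,0]}
    - {"xyz": [0.0025,-0.053,0.001],"twist": [0,0,0]}
    - {"xyz": [0.003,-0.06,0],"twist": [0,0,0]}
    - {"xyz": [0.003,-0.067,-0.001],"twist": [0,0,0]}
    - {"xyz": [0.0035,-0.074,-0.001],"twist": [0,0,0]}
    - {"xyz": [0.0035,-0.079,-0.001],"twist": [0,0,0]}

```text
time: 9.78
tool_pos: [0.4645, -0.2583, 0.1033]
ee_rot: [-1.569, -0.002, 1.614]
wrist_force: [0.2, 8.2, -0.9]
width: 0.0382
```

Emit:
step_arm:
  commands:
    - {"xyz": [0,-0.003,0],"twist": [0,0,0]}
    - {"xyz": [0,-0.005,0],"twist": [0,0,0]}
    - {"xyz": [0,-0.006,0],"twist": [0,0,0]}

```text
time: 10.03
tool_pos: [0.4645, -0.2586, 0.103]
ee_rot: [-1.569, -0.013, 1.616]
wrist_force: [0.4, 16.3, 0.8]
width: 0.0385
```

Emit:
step_arm:
  commands:
    - {"xyz": [0,-0.001,0],"twist": [0,0,0]}
    - {"xyz": [0,-0.002,0],"twist": [0,0,0]}
    - {"xyz": [0,-0.002,0],"twist": [0,0,0]}

```text
time: 10.28
tool_pos: [0.4646, -0.2588, 0.1029]
ee_rot: [-1.569, -0.017, 1.617]
wrist_force: [-0.8, 17.5, 2.5]
width: 0.0383
```

```bash
python3 snap.py wrist 10; python3 snap.py side 10;python3 - <<'E'
import cv2
c=cv2.imread('pics/side10.png')[170:300,260:420];cv2.imwrite('pics/crop10.png',cv2.resize(c,None,fx=4.6,fy=4.6,interpolation=2))
E
```

```text
10.2833 [ 0.4646 -0.2588  0.1029] [-1.5686 -0.0166  1.6172] [-0.79 17.53  2.53] 0.03827527924685767
10.3333 [ 0.4646 -0.2588  0.1029] [-1.5686 -0.0164  1.6173] [ 0.3  17.8   2.26] 0.03780155861917368
```

View pics/wrist10.png

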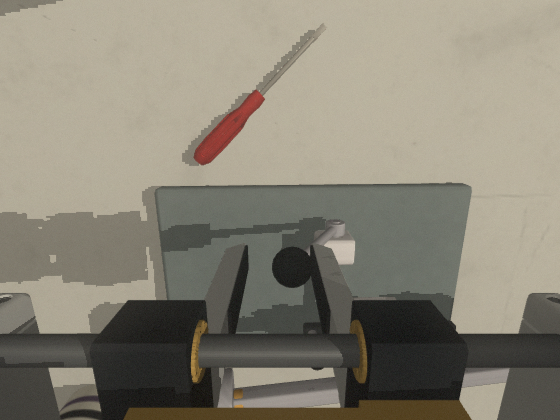

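View pics/crop10.png

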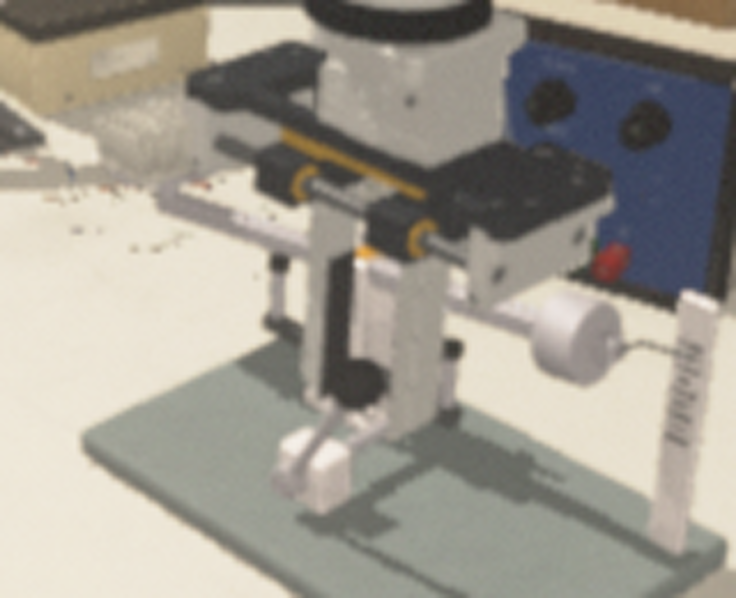

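```bash
python3 - <<'E'
from h import *
from scipy.optimize import least_squares
np.set_printoptions(precision=4,suppress=True)
for n,c0 in (('wrist3',(.461,-.179)),('wrist7',(.461,-.179)),('wrist8',(.461,-.179)),('wrist9',(.461,-.179)),('wrist10',(.465,-.253))):
    z=load(n);W=cloud(z);p=z['p'].astype(int)
    m=(p.sum(-1)<160)&(np.hypot(W[...,0]-c0[0],W[...,1]-c0[1])<.025)&(W[...,2]>.085)&(W[...,2]<.125)
    k,l,st,ce=cv2.connectedComponentsWithStats(m.astype(np.uint8));i=1+st[1:,4].argmax()
    pts=W[l==i];s=least_squares(lambda c:np.linalg.norm(pts-c,axis=1)-.012,pts.mean(0)-[0,0,.01],loss='huber',f_scale=.001);
    C=z['R']@s.x+z['t'];uv=(C[0]/C[2]*z['fx']+z['cx'],C[1]/C[2]*z['fy']+z['cy'])
    print(n,s.x,abs(s.fun).mean(),st[i],ce[i],np.round(uv,1))
z=load('wrist10');W=cloud(z);print('axle block',W[248,340],W[236,320],W[222,338])
z=load('side10');W=cloud(z)
m=(abs(W[...,0]-.55)<.03)&(W[...,1]<-.06)&(W[...,1]>-.29)&(abs(W[...,2]-.1)<.02);q=W[m];print('beam slope',np.polyfit(q[:,1],q[:,2],1),len(q))
z=load('side6');W=cloud(z)
m=(abs(W[...,0]-.55)<.03)&(W[...,1]<-.06)&(W[...,1]>-.29)&(abs(W[...,2]-.1)<.02);q=W[m];print('beam slope before',np.polyfit(q[:,1],q[:,2],1),len(q))
E
```

```text
wrist3 [ 0.4616 -0.1779  0.1075] 0.0004284983697281291 [ 86 133  29  25 573] [ 99.644  145.3525] [ 99.9 145.7]
wrist7 [ 0.4617 -0.1778  0.1075] 0.00045201809326358294 [100 133  27  23 496] [113.0786 144.125 ] [113.3 144.5]
wrist8 [ 0.4618 -0.1778  0.1074] 0.0003735123774424189 [264 217  30  30 687] [278.8224 231.1092] [278.8 231.2]
wrist9 [ 0.4619 -0.1778  0.1074] 0.0003569134857640633 [ 262  243   40   40 1266] [281.2227 262.5782] [281.1 262.5]
wrist10 [ 0.4657 -0.2505  0.1054] 0.0009479854679020764 [ 272  245   47   48 1460] [294.2589 266.6048] [292.4 266.6]
axle block [ 0.4772 -0.2086  0.0453] [ 0.4612 -0.2284  0.0636] [ 0.458  -0.2108  0.0385]
beam slope [-0.104   0.0822] 399
beam slope before [-0.0226  0.0974] 749
```

Held firmly at the stop (TCP stationary, 17 N), and the beam has sunk (slope -0.02 → -0.10). I'll back off to the middle of the cage and let it settle.

Emit:
step_arm:
  commands:
    - {"xyz": [0,0.006,0],"twist": [0,0,0]}
    - {"xyz": [0,0.011,0],"twist": [0,0,0]}
    - {"xyz": [0,0.014,0],"twist": [0,0,0]}
    - {"xyz": [0,0.014,0],"twist": [0,0,0]}
    - {"xyz": [0,0.014,0],"twist": [0,0,0]}
    - {"xyz": [0,0.014,0],"twist": [0,0,0]}
    - {"xyz": [0,0.014,0],"twist": [0,0,0]}
    - {"xyz": [0,0.014,0],"twist": [0,0,0]}
    - {"xyz": [0,0.014,0],"twist": [0,0,0]}
    - {"xyz": [0,0.014,0],"twist": [0,0,0]}
    - {"xyz": [0,0.014,0],"twist": [0,0,0]}
    - {"xyz": [0,0.014,0],"twist": [0,0,0]}

```text
time: 11.38
tool_pos: [0.4652, -0.2522, 0.1045]
ee_rot: [-1.571, -0.0, 1.615]
wrist_force: [-0.2, -0.1, 0.3]
width: 0.0377
```

```bash
python3 snap.py wrist 11; python3 snap.py side 11;python3 snap.py scene 11;python3 - <<'E'
from h import *
from scipy.optimize import least_squares
c=cv2.imread('pics/side11.png')[170:300,260:420];cv2.imwrite('pics/crop11.png',cv2.resize(c,None,fx=4.6,fy=4.6,interpolation=2))
np.set_printoptions(precision=4,suppress=True)
for n,c0 in (('wrist9',(.461,-.179)),('wrist11',(.465,-.253))):
    z=load(n);W=cloud(z);p=z['p'].astype(int)
    m=(p.sum(-1)<160)&(np.hypot(W[...,0]-c0[0],W[...,1]-c0[1])<.025)&(W[...,2]>.085)&(W[...,2]<.125)
    k,l,st,ce=cv2.connectedComponentsWithStats(m.astype(np.uint8));i=1+st[1:,4].argmax()
    pts=W[l==i];s=least_squares(lambda c:np.linalg.norm(pts-c,axis=1)-.012,pts.mean(0)-[0,0,.01],loss='huber',f_scale=.001)
    print(n,s.x,abs(s.fun).mean(),st[i],ce[i])
z=load('side11');W=cloud(z)
m=(abs(W[...,0]-.55)<.03)&(W[...,1]<-.06)&(W[...,1]>-.29)&(abs(W[...,2]-.1)<.02);q=W[m];print('beam slope',np.polyfit(q[:,1],q[:,2],1),len(q))
E
```

```text
11.3833 [ 0.4652 -0.2522  0.1045] [-1.571  -0.      1.6147] [-0.21 -0.08  0.26] 0.037749060434118624
11.4333 [ 0.4652 -0.2522  0.1045] [-1.571  -0.      1.6147] [ 0.41  0.11 -0.79] 0.03806414464481129
11.4833 [ 0.4652 -0.2522  0.1045] [-1.571  -0.      1.6147] [-0.9   0.07  0.19] 0.03834512794649212
wrist9 [ 0.4619 -0.1778  0.1074] 0.0003569134857640633 [ 262  243   40   40 1266] [281.2227 262.5782]
wrist11 [ 0.4658 -0.2506  0.1054] 0.0003716125688189606 [ 261  245   41   40 1271] [281.1338 264.3958]
beam slope [-0.1103  0.0814] 433
```

View pics/wrist11.png

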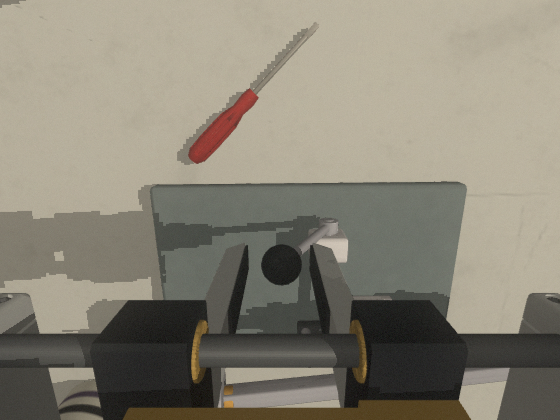

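View pics/crop11.png

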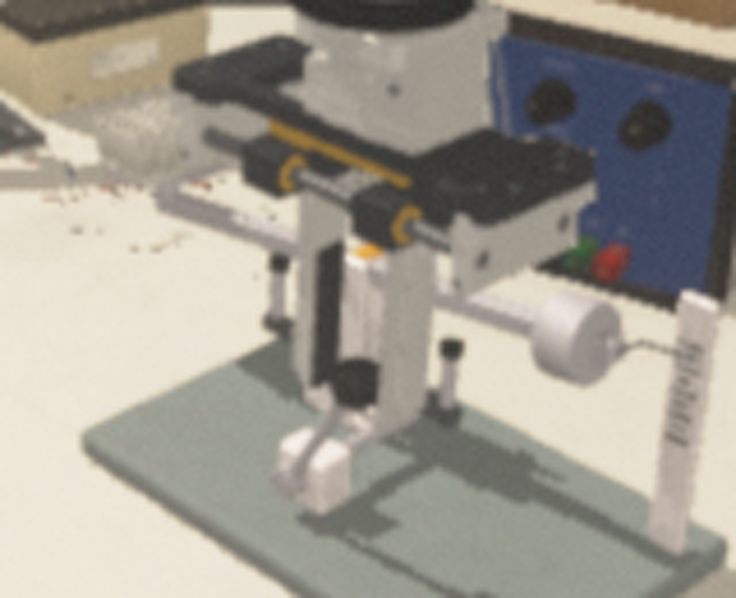

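Knob now at (0.4658,-0.2506,0.1054), beam slope steady near -0.11. The knob heights suggest the lever started about 0.06 rad off its own stop, so I'll go by the stop force on the way back. Waiting a further second first.

Emit:
step_arm:
  commands:
    - {"xyz": [0,0,0],"twist": [0,0,0]}
    - {"xyz": [0,0,0],"twist": [0,0,0]}
    - {"xyz": [0,0,0],"twist": [0,0,0]}
    - {"xyz": [0,0,0],"twist": [0,0,0]}
    - {"xyz": [0,0,0],"twist": [0,0,0]}
    - {"xyz": [0,0,0],"twist": [0,0,0]}
    - {"xyz": [0,0,0],"twist": [0,0,0]}
    - {"xyz": [0,0,0],"twist": [0,0,0]}
    - {"xyz": [0,0,0],"twist": [0,0,0]}
    - {"xyz": [0,0,0],"twist": [0,0,0]}
    - {"xyz": [0,0,0],"twist": [0,0,0]}
    - {"xyz": [0,0,0],"twist": [0,0,0]}

```text
time: 12.53
tool_pos: [0.4652, -0.2522, 0.1045]
ee_rot: [-1.571, -0.0, 1.615]
wrist_force: [-0.9, 0.2, -0.1]
width: 0.038
```

Emit:
step_arm:
  commands:
    - {"xyz": [0,0,0],"twist": [0,0,0]}
    - {"xyz": [0,0,0],"twist": [0,0,0]}
    - {"xyz": [0,0,0],"twist": [0,0,0]}
    - {"xyz": [0,0,0],"twist": [0,0,0]}
    - {"xyz": [0,0,0],"twist": [0,0,0]}
    - {"xyz": [0,0,0],"twist": [0,0,0]}
    - {"xyz": [0,0,0],"twist": [0,0,0]}
    - {"xyz": [0,0,0],"twist": [0,0,0]}
    - {"xyz": [0,0,0],"twist": [0,0,0]}
    - {"xyz": [0,0,0],"twist": [0,0,0]}
    - {"xyz": [0,0,0],"twist": [0,0,0]}
    - {"xyz": [0,0,0],"twist": [0,0,0]}

```text
time: 13.53
tool_pos: [0.4652, -0.2521, 0.1045]
ee_rot: [-1.571, -0.0, 1.615]
wrist_force: [0.8, -0.2, 0.4]
width: 0.0379
```

```bash
python3 snap.py side 12;python3 snap.py scene 12;python3 - <<'E'
from h import *
for n in ('side11','side12'):
    z=load(n);W=cloud(z)
    m=(abs(W[...,0]-.55)<.03)&(W[...,1]<-.06)&(W[...,1]>-.29)&(abs(W[...,2]-.1)<.02);q=W[m];print('beam slope',np.polyfit(q[:,1],q[:,2],1),len(q))
a=load('side11')['p'].astype(int);b=load('side12')['p'].astype(int)
print('changed px',(abs(a-b).sum(-1)>60)[170:300,260:420].sum())
c=cv2.imread('pics/scene12.png')[200:360,250:420];cv2.imwrite('pics/crop12.png',cv2.resize(c,None,fx=3.7,fy=3.7,interpolation=2))
E
```

```text
13.5333 [ 0.4652 -0.2521  0.1045] [-1.571  -0.      1.6147] [ 0.78 -0.19  0.41] 0.03792255499984872
13.5833 [ 0.4652 -0.2522  0.1045] [-1.571  -0.      1.6147] [0.2  0.9  0.46] 0.03801126819509606
beam slope [-0.11027816  0.08135019] 433
beam slope [-0.10795945  0.08167273] 435
changed px 2
```

View pics/crop12.png

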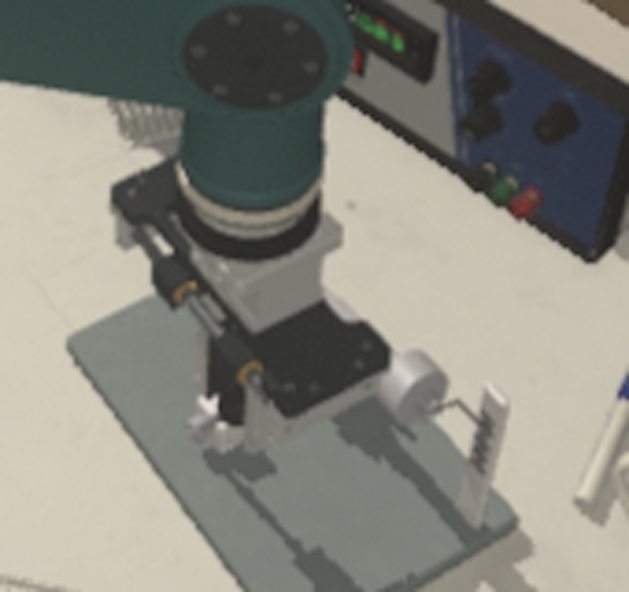

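The beam is at rest: the two side pictures are identical, the pointer is raised and the sink is still on the pan. Swinging the lever back.

Emit:
step_arm:
  commands:
    - {"xyz": [0,0.006,0],"twist": [0,0,0]}
    - {"xyz": [-0.0005,0.012,0],"twist": [0,0,0]}
    - {"xyz": [-0.001,0.018,0.001],"twist": [0,0,0]}
    - {"xyz": [-0.001,0.025,0.002],"twist": [0,0,0]}
    - {"xyz": [-0.0015,0.032,0.003],"twist": [0,0,0]}
    - {"xyz": [-0.002,0.039,0.003],"twist": [0,0,0]}
    - {"xyz": [-0.002,0.046,0.003],"twist": [0,0,0]}
    - {"xyz": [-0.0025,0.053,0.003],"twist": [0,0,0]}
    - {"xyz": [-0.003,0.06,0.002],"twist": [0,0,0]}
    - {"xyz": [-0.003,0.067,0.001],"twist": [0,0,0]}
    - {"xyz": [-0.0035,0.074,0],"twist": [0,0,0]}
    - {"xyz": [-0.004,0.08,0],"twist": [0,0,0]}

```text
time: 14.63
tool_pos: [0.4605, -0.1711, 0.1033]
ee_rot: [-1.569, -0.001, 1.615]
wrist_force: [1.3, -3.0, -2.8]
width: 0.0382
```

Emit:
step_arm:
  commands:
    - {"xyz": [0,0.002,0],"twist": [0,0,0]}
    - {"xyz": [0,0.004,0],"twist": [0,0,0]}
    - {"xyz": [0,0.004,0],"twist": [0,0,0]}

```text
time: 14.88
tool_pos: [0.4606, -0.1675, 0.1038]
ee_rot: [-1.569, -0.001, 1.615]
wrist_force: [0.2, -1.0, -1.4]
width: 0.0379
```

Emit:
step_arm:
  commands:
    - {"xyz": [0,0.002,0],"twist": [0,0,0]}
    - {"xyz": [0,0.003,0],"twist": [0,0,0]}
    - {"xyz": [0,0.003,0],"twist": [0,0,0]}

```text
time: 15.13
tool_pos: [0.4609, -0.1666, 0.1041]
ee_rot: [-1.57, 0.003, 1.614]
wrist_force: [0.1, -6.7, -3.6]
width: 0.0381
```

Emit:
step_arm:
  commands:
    - {"xyz": [0,0.002,0],"twist": [0,0,0]}
    - {"xyz": [0,0.003,0],"twist": [0,0,0]}
    - {"xyz": [0,0.003,0],"twist": [0,0,0]}

```text
time: 15.38
tool_pos: [0.4609, -0.1663, 0.104]
ee_rot: [-1.57, 0.008, 1.613]
wrist_force: [0.6, -12.3, -6.2]
width: 0.0379
```

Emit:
step_arm:
  commands:
    - {"xyz": [0,0.002,0],"twist": [0,0,0]}
    - {"xyz": [0,0.002,0],"twist": [0,0,0]}
    - {"xyz": [0,-0.004,0],"twist": [0,0,0]}
    - {"xyz": [0,-0.0115,0],"twist": [0,0,0]}
    - {"xyz": [0,-0.0115,0],"twist": [0,0,0]}
    - {"xyz": [0,-0.0115,0],"twist": [0,0,0]}

```text
time: 15.88
tool_pos: [0.4614, -0.1734, 0.1048]
ee_rot: [-1.572, -0.001, 1.614]
wrist_force: [-0.3, -0.3, -0.3]
width: 0.0377
```

```bash
python3 snap.py wrist 13; python3 snap.py side 13;python3 - <<'E'
from h import *
from scipy.optimize import least_squares
c=cv2.imread('pics/side13.png')[170:300,260:420];cv2.imwrite('pics/crop13.png',cv2.resize(c,None,fx=4.6,fy=4.6,interpolation=2))
np.set_printoptions(precision=4,suppress=True)
for n,c0 in (('wrist9',(.461,-.179)),('wrist13',(.461,-.175))):
    z=load(n);W=cloud(z);p=z['p'].astype(int)
    m=(p.sum(-1)<160)&(np.hypot(W[...,0]-c0[0],W[...,1]-c0[1])<.025)&(W[...,2]>.085)&(W[...,2]<.125)
    k,l,st,ce=cv2.connectedComponentsWithStats(m.astype(np.uint8));i=1+st[1:,4].argmax()
    pts=W[l==i];s=least_squares(lambda c:np.linalg.norm(pts-c,axis=1)-.012,pts.mean(0)-[0,0,.01],loss='huber',f_scale=.001)
    print(n,s.x,abs(s.fun).mean(),st[i],ce[i])
for n in ('side9','side13'):
    z=load(n);W=cloud(z)
    m=(abs(W[...,0]-.55)<.03)&(W[...,1]<-.06)&(W[...,1]>-.29)&(abs(W[...,2]-.1)<.02);q=W[m];print('beam slope',np.polyfit(q[:,1],q[:,2],1),len(q))
E
```

```text
15.8833 [ 0.4614 -0.1734  0.1048] [-1.5716e+00 -1.3000e-03  1.6141e+00] [-0.25 -0.34 -0.32] 0.03774070379762245
15.9333 [ 0.4614 -0.1732  0.1048] [-1.5715e+00 -1.1000e-03  1.6147e+00] [ 0.02 -0.05  0.47] 0.03816438349105664
wrist9 [ 0.4619 -0.1778  0.1074] 0.0003569134857640633 [ 262  243   40   40 1266] [281.2227 262.5782]
wrist13 [ 0.4616 -0.174   0.1054] 0.0003593328978031472 [ 258  244   40   40 1266] [277.4305 263.4684]
beam slope [-0.0218  0.0975] 631
beam slope [-0.0166  0.0984] 652
```

View pics/crop13.png

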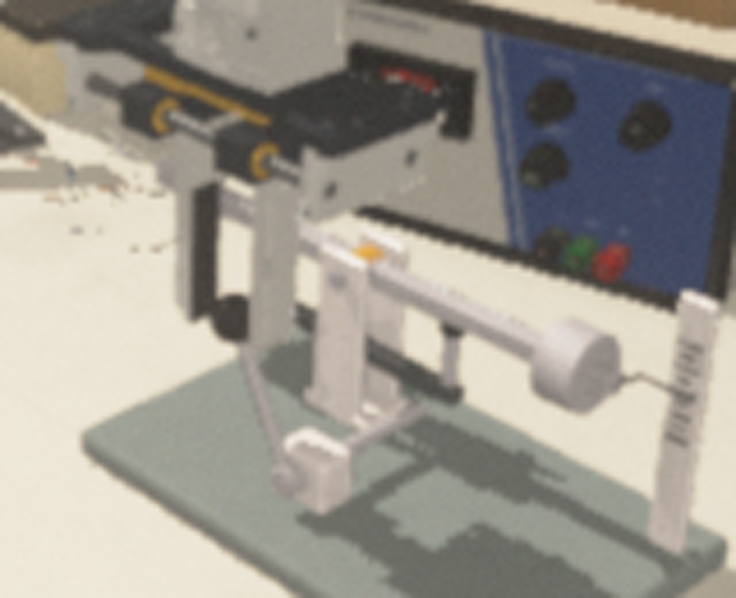

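View pics/wrist13.png

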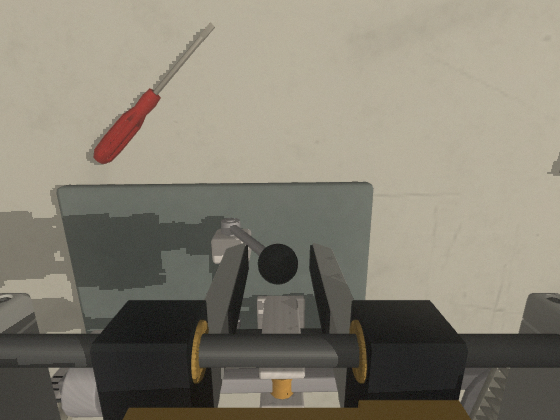

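The lever is fully home: knob at (0.4616,-0.174,0.1054), travel 76.6 mm against 76.7 expected. The beam is level. Retreating straight up, then away.

Emit:
step_arm:
  commands:
    - {"xyz": [0,0,0.015],"twist": [0,0,0]}
    - {"xyz": [0,0,0.04],"twist": [0,0,0]}
    - {"xyz": [0,0,0.07],"twist": [0,0,0]}
    - {"xyz": [0,0,0.1],"twist": [0,0,0]}
    - {"xyz": [-0.02,0,0.13],"twist": [0,0,0]}
    - {"xyz": [-0.05,0,0.14],"twist": [0,0,0]}
    - {"xyz": [-0.07,0,0.14],"twist": [0,0,0]}
    - {"xyz": [-0.07,0,0.14],"twist": [0,0,0]}
    - {"xyz": [-0.07,0,0.14],"twist": [0,0,0]}
    - {"xyz": [-0.07,0,0.14],"twist": [0,0,0]}

```text
time: 16.82
tool_pos: [0.3916, -0.1732, 0.2441]
ee_rot: [-1.571, -0.001, 1.615]
wrist_force: [0.1, 0.1, 0.2]
width: 0.038
```

```bash
python3 snap.py wrist 14; python3 snap.py side 14;python3 - <<'E'
from h import *
np.set_printoptions(precision=4,suppress=True)
c=cv2.imread('pics/side14.png')[170:300,260:420];cv2.imwrite('pics/crop14.png',cv2.resize(c,None,fx=4.6,fy=4.6,interpolation=2))
for n in ('side6','side14'):
    z=load(n);W=cloud(z)
    m=(abs(W[...,0]-.55)<.03)&(W[...,1]<-.06)&(W[...,1]>-.29)&(abs(W[...,2]-.1)<.02);q=W[m];print('beam slope',np.polyfit(q[:,1],q[:,2],1),len(q))
    m=(W[...,2]>.135)&(W[...,2]<.165)&(np.hypot(W[...,0]-.544,W[...,1]+.024)<.045);q=W[m];print('sink',q.mean(0),cv2.minAreaRect(q[:,:2].astype(np.float32)),len(q))
E
```

```text
16.8167 [ 0.3916 -0.1732  0.2441] [-1.5712e+00 -7.0000e-04  1.6152e+00] [0.07 0.06 0.17] 0.03800736818041017
16.8667 [ 0.3917 -0.1733  0.2438] [-1.5704e+00 -1.1000e-03  1.6154e+00] [ 0.61 -0.14 -0.07] 0.03816423883483086
beam slope [-0.0226  0.0974] 749
sink [ 0.5398 -0.0296  0.1447] ((0.542953610420227, -0.024150989949703217), (0.05353934317827225, 0.06053323298692703), 80.58026123046875) 317
beam slope [-0.0162  0.0986] 753
sink [ 0.5401 -0.0332  0.1447] ((0.5424961447715759, -0.024078261107206345), (0.053639959543943405, 0.06073502451181412), 82.31452178955078) 257
```

View pics/crop14.png

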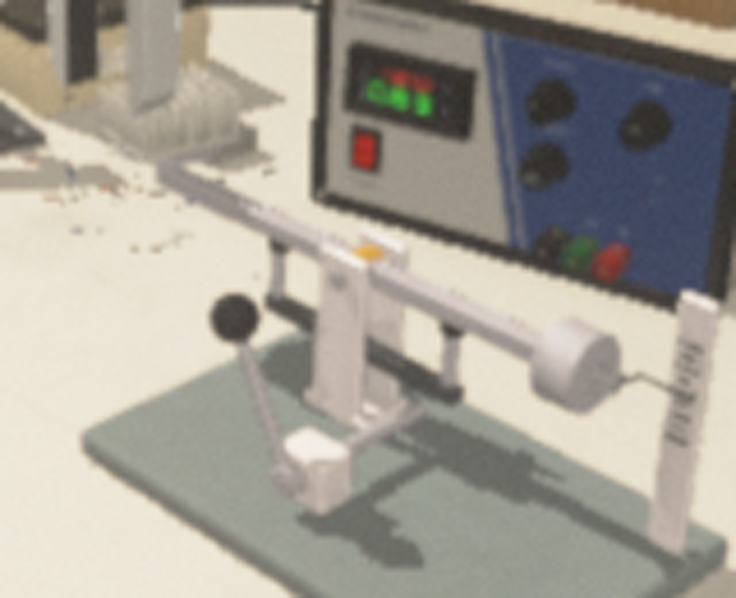

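View pics/side14.png

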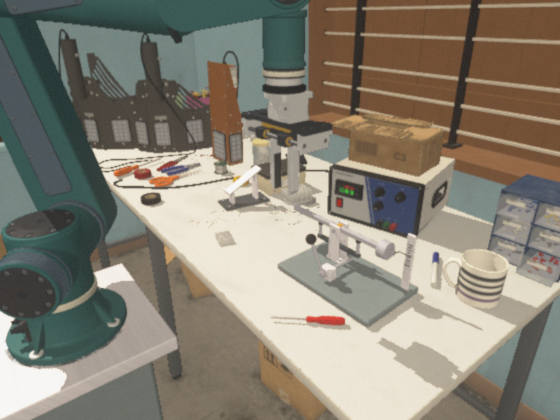

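```bash
python3 -c "
from bench import robot
print(robot.close_job())"
```

```text
the job is handed in; nothing more can be done
None
```

The weighing is done and the job was handed in at about 17 s of the 61 s allowed.

- **Placing:** I took the tallest heat sink off the part rest, set it flat on the pan with the beam still arrested, and let go. It measured within 1 mm of the pan's centre.
- **Freeing the beam:** I swung the lever over to its stop, where the force rose to about 17 N without further movement. The beam sank to about 0.09 rad of pan-side-down tilt. I waited about 3 s without touching it, and two pictures taken about 2 s apart were practically identical.
- **Re-arresting:** I swung the lever back to its other stop, where the force rose to 12 N.

**Last checks**
- The beam is back at its arrested slope. My depth fit read -0.016, against -0.022 before the weighing; I put this offset from zero down to camera error.
- The lever knob sits at the arrested end. It travelled 76.6 mm on the way back, against 76.7 mm expected.
- The heat sink is still centred on the pan, the gripper is clear of everything, and the other things look unmoved.

**One disagreement:** the first swing measured only about 73 mm of knob travel. The knob heights suggest the lever started about 0.06 rad short of its own stop, so I went by the stop forces at both ends.

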